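Lock the plaster-model clamp with a flat screwdriver

ROBOT

A 6-joint arm with a two-finger parallel gripper is mounted at the origin on the work surface. World frame = base frame: x ahead of the robot, y to its left, z up, the work surface at z = 0. Lengths are in mm, angles in degrees, forces in N, time in s.
With the tool pointing down it reaches from about 350 to 850 mm from the base axis. Payload 8.1 kg.
Tool frame: the origin (TCP) lies midway between the tips of the shut fingers; the grasp point (between the pads) lies 19 mm behind it; x points along the fingers, y is the direction in which the jaws open and shut, and the axes are right-handed (so a half turn about x gives the same grasp; the last joint's range is limited). The gripper opens to 85 mm and grips with 20 to 120 N. Pads are 22 mm wide; open, the fingers measure 114 mm over their backs; the gripper's body (76 mm by 85 mm) begins 54 mm behind the grasp point. The pads swing forward as they close: fully open they stand 13 mm farther back than shut.
Start: joints at [68.675, 7.471, 85.268, -0, 87.261, -4.893], TCP at [169.709, 575.503, 231.292] pointing down, gripper open.
Joint ranges: [-169.43, 169.43], [-51.17, 129.36], [1.28, 143.12], [-76.62, 256.62], [0, 156.53], [-152.29, 152.29]. Speed limits (degrees/s): [136.94, 136.94, 159.86, 180, 180, 180].

INTERFACE

Orientations are given as [roll, pitch, yaw] about the fixed x, y, z axes, in that order (R = Rz(yaw) Ry(pitch) Rx(roll)).
In Python, from bench import r, snapshot, workorder gives the robot as it stands.
- The arm moves only by the tool send_rows, never from a script. Its arguments are lists of equal length, an entry for each row: "offset": the shift along the tool's x, y, z in cm, a list of three; "dr": the turn, a rotation vector about the tool's x, y, z in degrees, a list of three; "grip": the opening in per cent of the stroke, from 0 (shut) to 100 (fully open). In form: {"offset": [[dx, dy, dz], ...], "dr": [[rx, ry, rz], ...], "grip": [grip, ...]}. A call has 1 to 5 rows; each row shifts and turns the commanded pose from where the row before left it, along the tool's axes as they then stand; what a row does not reach is not made up. A row lasts 1/8 s, in which the tool goes at most 62.5 mm and 10.7 degrees, less where a joint would pass 70% of its speed; a pose out of reach is approached as far as the arm can. A call with a gripper value outside its range is refused whole. The fingers move at their own pace and stop on an object; "force" is the grip in N (left out, the last holds). Time passes only in rows, so rows that do not move let the fingers close. It gives the time, the measured TCP pose, the force and the opening at its end, in the units of the state.
- r.sense(): the state, without advancing time (a new reading comes with each control period).
- snapshot(name): name is "scene" or "side" or "wrist"; returns a dict with "pixels" (480x640x3 uint8, red, green, blue), "fx", "fy", "cx", "cy" (pixels), "world_to_cam" (4x4, takes a point from world to camera coordinates). Camera axes: x right, y up, looking along -z (the intrinsics and any distortion apply to the point x, -y, -z); pixel columns grow to the right and rows downward; lengths in mm; the calibration is good to about 2 mm. The wrist camera is an equidistant fisheye: a pixel r from the principal point sees the ray r / f radians off the axis. A picture is of the moment at which its call begins. There is no depth.
- workorder.hand_in(): hands the job in, once; it reports no verdict.
The state is a dict: "time": time; "joint_pos": joint angles; "qd": joint speeds; "joint_efforts": joint torques, N m; "tool_pos": TCP position; "tcp_rot": TCP orientation; "ft_force": force on the tool from outside, world axes, zero at the start; "wrist_torque": the same for the moment, N m; "finger_gap": finger opening in mm.
Only numpy, scipy, OpenCV 4.12 (cv2) and the standard library are available. Lean on these libraries where they do the work, as an engineer would, in place of code of your own. Each camera call takes 0.05 s, during which the arm holds its last target.

TASK

Lock the dental model clamp with the screwdriver: take the screwdriver from its wooden block, set the blade in the collar over the brass screw, rotate it lightly until the blade drops into the slot, push it well down in the slot, then turn the screw clockwise up to its stop so that the orange jaw is fully closed. Press with no more than about 1 kg until the blade is down in the slot and never twist it with more than about 3 kg of force, do not touch the clamp with the gripper, and leave everything else where it stands. Finally put the screwdriver back upright in its block, fully home, and let go.

Things in the scene. Friction and masses are not known exactly. Their poses are not given: they have to be found in the camera images.
- clamp: Model clamp fixed to the bench: aluminium plate 160 (x) by 90 (y) by 12 mm, blue square boss 42 mm wide, 50 mm high with the screw in its top, orange jaw (to 35 mm high) beside it, white plaster cast (to 37 mm) and rear stop (to 42 mm). Origin: centre of the underside; x runs from boss to cast, z up. The boss's centre is at x = -45 mm, y = 0.
- clamp_screw (a point): Point on the screw's vertical axis at the mouth of the round collar in the boss's top, 50 mm above the bench; axes as the clamp's, they do not turn with the screw. The collar is a bore of 16 mm diameter with a 2 mm chamfer. In it, 3 mm down, lies the flat brass face of the screw, with a straight slot across it, 4.4 mm wide and 8 mm deep. The screw stays where it is left.
- screw_face (a point): Centre of the screw's face at rest, 47 mm above the bench (axes as the clamp's). Spring loaded: pressed down, the face yields up to 4 mm, 3 N at first and 1.5 N more per mm, 9 N fully down, then it is rigid. It springs up around the blade when slot and blade meet. Turning the screw takes about 0.055 N m; a blade rubbing on the face below 10 N does not turn it.
- start_mark (a point): White dot on the boss, 18.5 mm from the screw's axis, at +0.52 rad from the clamp's x axis (positive = counter-clockwise). At the start the slot's line points to within 0.55 rad either side of it; it differs each time and is not measured. From there it turns 0.75 to 1.05 rad clockwise to its stop (the blade has up to 0.4 rad of play in all), where torque climbs by 0.07 N m per 0.1 rad.
- jaw (a joint): Travel of the orange jaw in m, driven by the screw: 0 fully open, 0.004 fully closed, when the screw is at its stop; 3.6 mm per rad of the screw's turn. It stands at 0.2 to 1.3 mm at the start; this tells nothing of the slot's angle, as the head sits at any angle on its shaft.
- driver: Flat screwdriver standing in its block, blade down, 110 mm long. Origin: centre of the blade's tip edge; z up along the shaft to the handle, x along the blade's width. Blade 14 mm wide (x), 1.6 mm thick (y), 14 mm tall; shank 8 mm diameter up to z = 45 mm; black flange 32 mm diameter, z = 45 to 50 mm; square red handle 24 by 24 mm with faces along x and y, z = 50 to 108 mm (black end cap to 111 mm). About 100 g.
- stand: Wooden block 70 by 70 by 50 mm, fixed to the bench, that holds the screwdriver. Origin: centre of the underside, z up. With the screwdriver home its flange rests on the block's top and its tip is 5 mm above the bench.
- stand_hole (a point): Centre of the mouth of the round hole in the block's top, 50 mm above the bench; hole 22 mm diameter with a 3 mm chamfer, 47 mm deep.
- jar_a: Small stain jar, blue cap, 28 mm diameter, 42 mm high; bystander (origin: centre of the underside).
- jar_b: Small stain jar, white cap, 28 mm diameter, 42 mm high; bystander (origin: centre of the underside).
- jar_c: Small stain jar, red cap, 28 mm diameter, 42 mm high; bystander (origin: centre of the underside).
- bowl: Green mixing bowl, 110 mm diameter, 60 mm high; bystander (origin: centre of the underside).
- mug: White mug, 80 mm diameter, 90 mm high; bystander (origin: centre of the underside).
- spatula: Plaster spatula lying on the bench, 170 mm long, 22 mm wide, 14 mm high, steel blade to +x, wooden handle to -x; bystander (origin: on the underside, near its middle).
- castblock: Spare plaster cast, 60 by 55 mm, 32 mm high; bystander (origin: centre of the underside).
Not all that is in view belongs to the job. What is shaped like the driver but pink is not meant.

How it is judged (in metres and radians):
On the way, in this order (a step that is already met when the one before it is completed fails the run):
1. the screwdriver is taken out of its block and its blade is in the collar over the screw (horizontal distance between driver and clamp_screw below 0.006 m and z of driver in the frame of clamp_screw below 0 m), for 0.1 s.
2. the jaw is fully closed (over 3.8 of 4 mm) by the screwdriver, its blade well down in the slot (tip more than 8.5 mm below the collar's mouth) (value of joint jaw above 0.0038 m and horizontal distance between driver and clamp_screw below 0.006 m and z of driver in the frame of clamp_screw below -0.0085 m), for 0.1 s.
At the end, for the whole second after the job is handed in: The jaw is closed (joint over 3.8 mm of 4 mm) and the screwdriver stands at rest in its block: upright within 0.12 rad, within 6 mm of the hole's centre, its tip less than 9 mm above the block's underside (5 mm when fully home) (value of joint jaw above 0.0038 m and horizontal distance between driver and stand_hole below 0.006 m and z of driver in the frame of stand below 0.009 m and angle between driver's own z axis and vertical below 0.12 rad and linear speed of driver below 0.02 m/s); the robot touches nothing.
It fails at once if more than 15 N on the clamp before the blade is down in the slot (jaw below 1.5 mm, tip less than 8.5 mm below the collar's mouth) (contact force between driver and clamp above 15 N and value of joint jaw below 0.0015 m and horizontal distance between driver and clamp_screw below 0.02 m and z of driver in the frame of clamp_screw above -0.0085 m).
It fails at once if more than 35 N between screwdriver and clamp (contact force between driver and clamp above 35 N).
It fails at once if the gripper or arm touches the clamp (contact force between any of the fingers, the arm and clamp above 0.5 N).
It fails at once if a bystander is moved more than 20 mm (distance of any of jar_a, jar_b, jar_c, bowl, mug, spatula, castblock from where it was at the start of the episode above 0.02 m).
It also fails if it takes over 72 s, if anything falls off the work surface, if the arm or the gripper's body presses on something with over 40 N, if the wrist force passes 120 N, or if a joint passes its speed limit or range.

## Working session

There is one attempt and no reset: what is moved stays moved. The work goes in short steps, Python scripts to look and compute and a tool call to move; the robot and the scene stay as the last step left them, time stands still between calls to the robot, and variables do not carry over. Pictures are saved under pics/ and viewed, and the job is handed in when it is done.

Besides the shell and the picture viewer there is one more tool, called after ">>>" as a command line: name --argument value ..., lists and objects as JSON in quotes. send_rows: Moves the arm, as the interface text tells. Its arguments: {"type":"object","properties":{"offset":{"type":"array","items":{"type":"array","items":{"type":"number"}}},"dr":{"type":"array","items":{"type":"array","items":{"type":"number"}}},"grip":{"type":"array","items":{"type":"number"}},"force":{"type":"number"}},"required":["offset","dr","grip"]}

```bash
ls; mkdir -p pics; python3 - <<'E'
from bench import r, snapshot, workorder
import cv2
print(r.sense())
for n in ["scene","side","wrist"]:
    s=snapshot(n); cv2.imwrite(f"pics/{n}0.png",s["pixels"][:,:,::-1]); print(n,s["fx"],s["fy"],s["cx"],s["cy"],s["world_to_cam"].tolist() if hasattr(s["world_to_cam"],'tolist') else s["world_to_cam"],[k for k in s])
E
```

```text
pics
{'time': 0.0, 'joint_pos': array([ 6.86760251e+01,  7.51426639e+00,  8.53300528e+01,  1.18463379e-03,
        8.72632543e+01, -4.89284662e+00]), 'qd': array([ 0.10231501,  0.01564131, -0.11304614, -0.07407507, -0.09125672,
       -0.01156542]), 'joint_efforts': array([-1.41941997e-03, -5.69377041e+01, -5.00543904e+01, -3.05128915e-04,
        1.48288527e-02,  8.10839396e-06]), 'tool_pos': array([169.48095158, 574.97818662, 230.24581512]), 'tcp_rot': array([ -95.52300361,   89.89241998, -111.95418955]), 'ft_force': array([-0.39011335, -0.26723507, -0.57130681]), 'wrist_torque': array([-0.08999101, -0.04149453, -0.03344073]), 'finger_gap': 85.13983200050907}
scene 559.0736689989844 559.0736689989844 318.64848663458577 231.96737395775935 [[0.16192811532307777, 0.9867480562932857, 0.010371059219715028, -69.3652570388347], [-0.8346878601627338, 0.13135337238440895, 0.5348293818220903, 434.01975575803516], [0.5263795793577792, -0.09526051104558271, 0.8448964276587172, -1577.291815353262], [0.0, 0.0, 0.0, 1.0]] ['pixels', 'fx', 'fy', 'cx', 'cy', 'world_to_cam']
side 536.3181230543952 536.3181230543952 315.80337472328284 229.21830164470407 [[0.9828560457888363, -0.18377885448002318, -0.014809655713200955, -573.7718467980353], [0.1440951081238378, 0.7155429872240682, 0.6835457799220452, -103.24319670709812], [-0.11502431512994367, -0.6739611013110979, 0.7297573849221531, -1239.2736973205617], [0.0, 0.0, 0.0, 1.0]] ['pixels', 'fx', 'fy', 'cx', 'cy', 'world_to_cam']
wrist 371.64829954431775 371.64829954431775 313.2669927953634 240.95568662541498 [[0.2824959457346549, 0.9592681948494958, -0.0007556412341877893, -599.6879755162266], [-0.9068437042218631, 0.2668003882964555, -0.32626990194934113, 40.423527324235664], [-0.31277873450197197, 0.09285517301180576, 0.945276351173716, -379.7430946854156], [0.0, 0.0, 0.0, 1.0]] ['pixels', 'fx', 'fy', 'cx', 'cy', 'world_to_cam']
```

View pics/scene0.png

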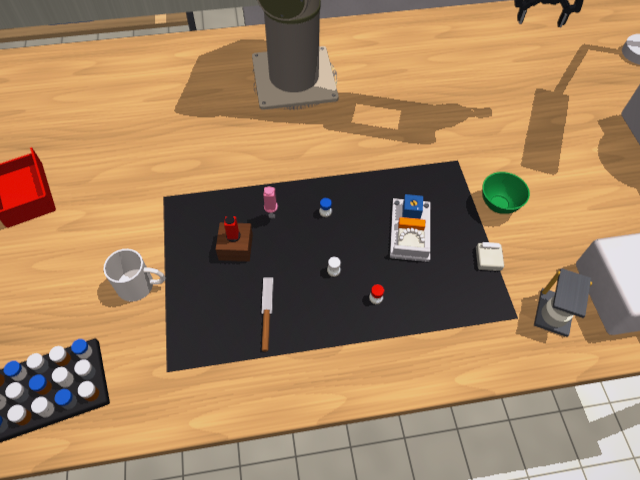

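View pics/side0.png

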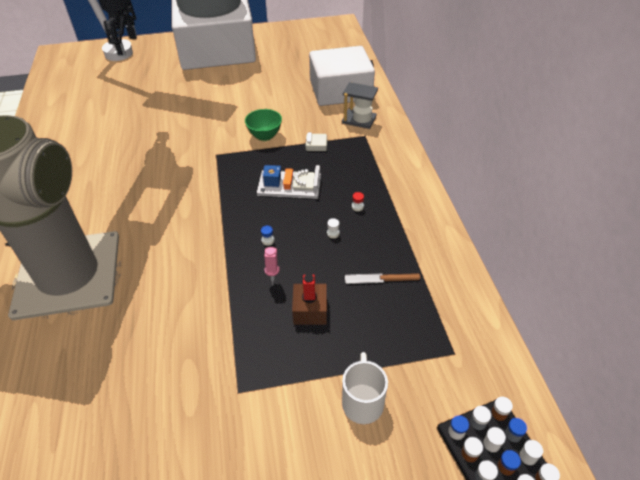

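View pics/wrist0.png

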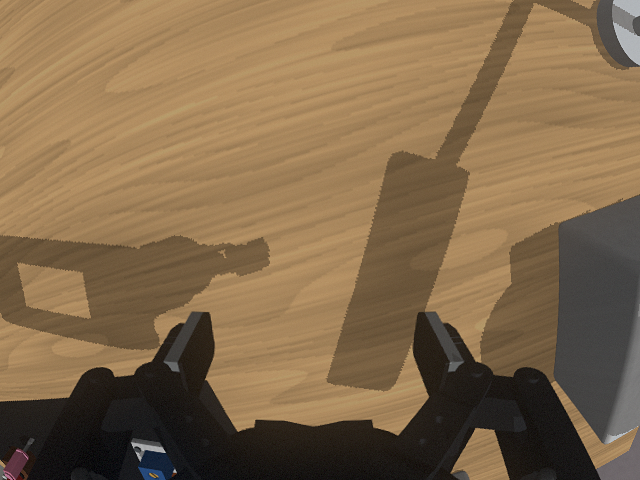

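The scene view shows the red-handled screwdriver in the wooden block at about (232,235). A pink look-alike is at (270,200), the clamp with its blue boss at (413,205), and the mug at (127,275). In the wrist view the tool is away from the mat. Next I'll enlarge both candidates and the clamp.

```bash
python3 - <<'E'
import cv2,numpy as np
a=cv2.imread("pics/scene0.png");b=cv2.imread("pics/side0.png")
f=lambda im,x,y,w:cv2.resize(im[y:y+w,x:x+w],(390,390),interpolation=cv2.INTER_CUBIC)
cv2.imwrite("pics/crop0.png",np.vstack([np.hstack([f(a,205,175,90),f(a,370,180,90)])[:290],np.hstack([f(b,255,235,95),f(b,245,140,90)])[:300]]))
E
```

```text
(no output)
```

View pics/crop0.png

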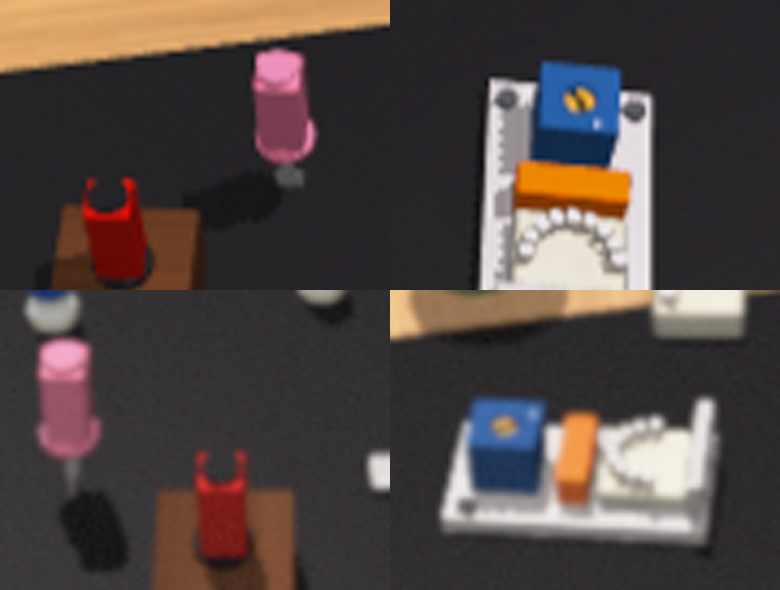

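The one meant is the red handle standing in the block (scene (232,235), side (309,290)). It is upright in the wooden block and its black round cap blends into the mat. The pink one at scene (270,200) is free-standing and excluded. Now I'll measure.

```bash
cat > h.py <<'E'
import numpy as np, cv2
from bench import r, snapshot, workorder
from scipy.spatial.transform import Rotation as R
def ray(s,u,v,fish=False):
    x=(u-s["cx"])/s["fx"]; y=(v-s["cy"])/s["fy"]
    if fish:
        th=np.hypot(x,y); k=np.sin(th)/max(th,1e-9); d=np.array([x*k,-y*k,-np.cos(th)])
    else: d=np.array([x,-y,-1.])
    M=np.array(s["world_to_cam"]); Rt=M[:3,:3].T
    return -Rt@M[:3,3], Rt@d/np.linalg.norm(d)
def onz(s,u,v,z,fish=False):
    o,d=ray(s,u,v,fish); return o+d*(z-o[2])/d[2]
def proj(s,p,fish=False):
    M=np.array(s["world_to_cam"]); c=M[:3,:3]@np.asarray(p,float)+M[:3,3]
    x,y,z=c[0],-c[1],-c[2]
    if fish:
        rr=np.hypot(x,y); th=np.arctan2(rr,z); k=th/max(rr,1e-9); return np.array([s["cx"]+s["fx"]*x*k,s["cy"]+s["fy"]*y*k])
    return np.array([s["cx"]+s["fx"]*x/z,s["cy"]+s["fy"]*y/z])
def tri(rays):
    A=np.zeros((3,3));b=np.zeros(3)
    for o,d in rays:
        P=np.eye(3)-np.outer(d,d);A+=P;b+=P@o
    p=np.linalg.solve(A,b); return p,[np.linalg.norm((np.eye(3)-np.outer(d,d))@(p-o)) for o,d in rays]
def mask(im,hlo,hhi,smin,vmin,vmax=255):
    h=cv2.cvtColor(im,cv2.COLOR_RGB2HSV); return cv2.inRange(h,(hlo,smin,vmin),(hhi,255,vmax))
def save(s,name): cv2.imwrite("pics/"+name,s["pixels"][:,:,::-1])
E
python3 - <<'E'
from h import *
a=snapshot("scene");b=snapshot("side")
# bottom-of-things quick positions
def q(name,s,u,v,z): print(name,onz(s,u,v,z).round(1))
# screw brass centre from both
q("screw sc",a,370+188/390*90-0, 180+100/390*90,47); q("screw sd",b,245+(505-390)/390*90,140+(427-290)/390*90,47)
q("dot sc",a,370+(598-390)/390*90,180+125/390*90,50); q("dot sd",b,245+(533-390)/390*90,140+(415-290)/390*90,50)
q("stand flange sc",a,205+120/390*90,175+262/390*90,55)
q("stand flange sd",b,255+221/390*95,235+(548-290)/390*95,55)
# clamp plate corners (scene): 
for u,v in [(489,80),(652,95)]: q("plate",a,370+(u-390)/390*90,180+v/390*90,12)
for n,u,v,z in [("mug",127,275,40),("pinktip",271,217,10),("jar_a",325,212,20),("jar_b",334,268,20),("jar_c",376,296,20),("bowl",505,195,40),("spat",267,310,5),("pinktop",269,190,80)]: q(n,a,u,v,z)
E
```

```text
screw sc [503.  209.3  47. ]
screw sd [505.6 208.2  47. ]
dot sc [522.4 214.7  50. ]
dot sd [523.4 212.3  50. ]
stand flange sc [ 531.5 -209.3   55. ]
stand flange sd [ 529.8 -214.4   55. ]
plate [458.9 175.4  12. ]
plate [482.8 262.1  12. ]
mug [ 586.3 -440.7   40. ]
pinktip [ 465.5 -119.6   10. ]
jar_a [477.8   6.8  20. ]
jar_b [628.    1.3  20. ]
jar_c [709.   77.9  20. ]
bowl [509.1 431.1  40. ]
spat [ 697.8 -155.8    5. ]
pinktop [ 438.9 -116.6   80. ]
```

```bash
cat >> h.py <<'E'
def pose():
    st=r.sense(); rpy=st["tcp_rot"]; Rm=R.from_euler("xyz",rpy,degrees=True).as_matrix(); return np.array(st["tool_pos"]),Rm,st
def show():
    p,Rm,st=pose(); print("t",round(st["time"],2),"tcp",p.round(1),"x",Rm[:,0].round(3),"y",Rm[:,1].round(3),"yawy %.2f"%np.degrees(np.arctan2(Rm[1,1],Rm[0,1])),"F",np.round(st["ft_force"],1),"T",np.round(st["wrist_torque"],2),"gap",round(st["finger_gap"],1),"j",np.round(st["joint_pos"],1))
E
python3 - <<'E'
from h import *
show()
p,Rm,st=pose(); s=snapshot("wrist"); o,d=ray(s,s["cx"],s["cy"],True)
print("cam in tool",Rm.T@(o-p),"axis",Rm.T@d, Rm)
E
```

```text
t 0.25 tcp [169.6 575.3 230.8] x [-0.    -0.001 -1.   ] y [ 0.283  0.959 -0.001] yawy 73.57 F [0.  0.8 0.4] T [0.01 0.03 0.03] gap 85.6 j [68.7  7.5 85.3 -0.  87.3 -4.9]
cam in tool [-141.36481974    0.18853334  -85.89343141] axis [0.94523818 0.00100475 0.32637979] [[-2.98883702e-04  2.82885562e-01  9.59153621e-01]
 [-8.41025484e-04  9.59153254e-01 -2.82885716e-01]
 [-9.99999602e-01 -8.91222568e-04 -4.87613086e-05]]
```

>>> send_rows --offset '[[0.4, -3.2, 4.9], [0.4, -3.2, 4.9], [0.4, -3.2, 4.9], [0.4, -3.2, 4.9], [0.4, -3.2, 4.9]]' --dr '[[0, 0, 0], [0, 0, 0], [0, 0, 0], [0, 0, 0], [0, 0, 0]]' --grip '[100, 100, 100, 100, 100]'

```text
time: 0.92
tool_pos: [360.4, 351.2, 211.3]
tcp_rot: [49.7, 90.0, 33.3]
ft_force: [0.7, -0.0, 0.7]
finger_gap: 85.6
```

>>> send_rows --offset '[[0.4, -3.2, 4.9], [0.4, -3.2, 4.9], [0.4, -3.2, 4.9], [0, 0, 0]]' --dr '[[0, 0, 0], [0, 0, 0], [0, 0, 0], [0, 0, 0]]' --grip '[100, 100, 100, 100]'

```text
time: 1.42
tool_pos: [475.2, 215.6, 198.9]
tcp_rot: [-74.5, 89.9, -91.3]
ft_force: [-0.8, 0.1, -0.1]
finger_gap: 85.8
```

```bash
python3 - <<'E'
from h import *
show(); s=snapshot("wrist"); save(s,"w1.png"); show()
E
```

```text
t 1.43 tcp [475.2 215.6 198.9] x [-0.    -0.001 -1.   ] y [ 0.288  0.958 -0.001] yawy 73.27 F [-0.8  0.1 -0.1] T [0.   0.01 0.03] gap 85.8 j [ 1.880e+01 -3.700e+00  1.001e+02 -1.000e-01  8.360e+01 -5.440e+01]
t 1.48 tcp [474.1 217.4 199. ] x [-0.001 -0.    -1.   ] y [ 0.287  0.958 -0.   ] yawy 73.35 F [-0.9  0.3  0.3] T [-0.    0.02  0.02] gap 85.5 j [ 19.   -3.7 100.1   0.   83.7 -54.4]
```

View pics/w1.png

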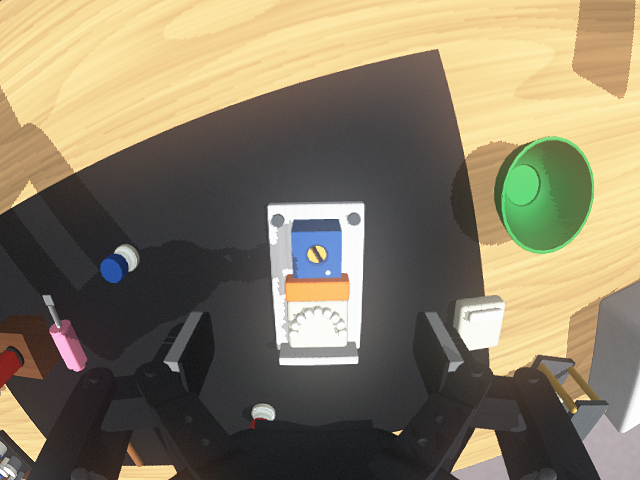

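The wrist view has the clamp in the centre with the blue boss at (317,250), the brass screw and slot at (317,254) and the white dot at (328,273). The pink tool is at (65,340) and the stand at (20,360). I'll measure this now.

```bash
python3 - <<'E'
from h import *
s=snapshot("wrist");im=s["pixels"]
c=cv2.resize(im[205:315,262:372],(600,600),interpolation=cv2.INTER_CUBIC); cv2.imwrite("pics/w1c.png",c[:,:,::-1])
m=mask(im,15,32,110,90); m[:205]=0;m[315:]=0;m[:,:290]=0;m[:,350:]=0
# exclude orange : hue
n,l,st,ce=cv2.connectedComponentsWithStats(m); print(st,ce)
bl=mask(im,100,125,100,60); bl[:205]=0;bl[300:]=0;bl[:,:262]=0;bl[:,372:]=0
n,l,st,ce=cv2.connectedComponentsWithStats(bl); print(st)
E
```

```text
[[     0      0    640    480 306071]
 [   314    248     10     13     70]
 [   306    251     11     13     85]
 [   290    284     57     18    974]] [[319.50712416 239.32168026]
 [319.22857143 253.35714286]
 [310.29411765 257.89411765]
 [318.08418891 292.93429158]]
[[     0      0    640    480 305284]
 [   296    222      1      1      1]
 [   299    222      1      1      1]
 [   302    222      2      1      2]
 [   306    222      1      1      1]
 [   309    222      1      1      1]
 [   292    224      1      1      1]
 [   289    233     50     47   1909]]
```

View pics/w1c.png

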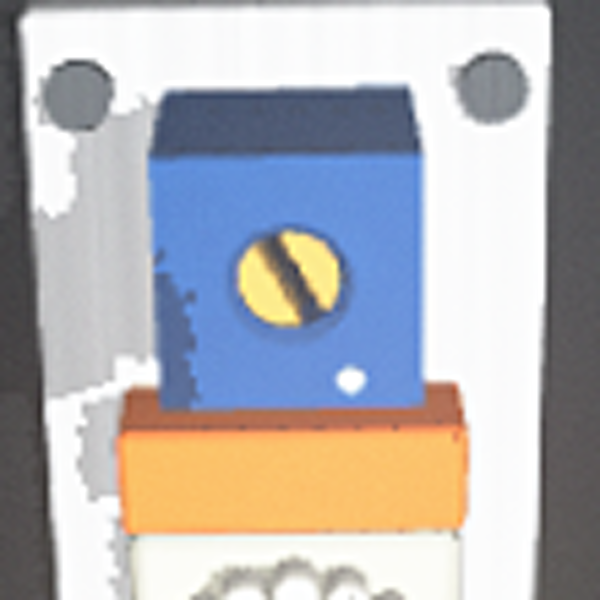

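```bash
cat > meas.py <<'E'
from h import *
s=snapshot("wrist");im=s["pixels"]
def run(s,im,box,pr=True):
    x0,y0,x1,y1=box
    m=mask(im,15,32,110,90); k=np.zeros_like(m); k[y0:y1,x0:x1]=m[y0:y1,x0:x1]
    n,l,st,ce=cv2.connectedComponentsWithStats(k)
    idx=[i for i in range(1,n) if 30<st[i,4]<2000]
    P=[np.array([onz(s,u,v,47,True)[:2] for v,u in zip(*np.where(l==i))]) for i in idx]
    c,rad=cv2.minEnclosingCircle(np.vstack(P).astype(np.float32)); print("brass circle",np.round(c,2),rad,[st[i,4] for i in idx])
    for p in P:
        q=p-np.mean(p,0); w,V=np.linalg.eigh(q.T@q); d=V[:,1]; print("half centroid",p.mean(0).round(2),"major ang",np.degrees(np.arctan2(d[1],d[0]))%180)
    if len(P)==2:
        d=P[1].mean(0)-P[0].mean(0); print("mid",(P[0].mean(0)+P[1].mean(0))/2,"slot ang",(np.degrees(np.arctan2(d[1],d[0]))+90)%180)
if __name__=="__main__":
    show()
    run(s,im,(295,235,345,275))
    f=lambda cu,cv:(262+(cu+.5)*110/600-.5,205+(cv+.5)*110/600-.5)
    C=[onz(s,*f(*q),50,True)[:2] for q in [(150,155),(424,155),(424,408),(163,410)]]
    C=np.array(C);print("boss corners",C.round(1),"mean",C.mean(0).round(2)); print("edges",[np.round(np.linalg.norm(C[i]-C[(i+1)%4]),1) for i in range(4)],[np.degrees(np.arctan2(*(C[(i+1)%4]-C[i])[::-1])).round(1) for i in range(4)])
    d=onz(s,*f(351,380),50,True)[:2]; print("dot",d)
    a,b=[onz(s,*f(*q),47,True)[:2] for q in [(272,238),(313,318)]]; print("slot",np.degrees(np.arctan2(*(b-a)[::-1])),(a+b)/2)
    for q in [(20,18),(552,8)]: print("plate corner",onz(s,*f(*q),12,True).round(1))
E
python3 meas.py
```

```text
t 1.57 tcp [473.  219.3 199.2] x [-0.001  0.    -1.   ] y [0.283 0.959 0.   ] yawy 73.55 F [-0.1  0.8 -0.3] T [-0.03  0.01  0.02] gap 85.4 j [ 19.2  -3.8 100.1   0.   83.7 -54.3]
brass circle [501.79 210.86] 7.561007976531982 [np.int32(70), np.int32(84)]
half centroid [501.18 215.12] major ang 14.296057300417317
half centroid [502.68 206.75] major ang 12.311390667986387
mid [501.93000009 210.9370988 ] slot ang 10.110060467191815
boss corners [[475.  197.9]
 [486.8 237.5]
 [527.3 226.5]
 [515.9 186.9]] mean [501.22 212.18]
edges [np.float64(41.3), np.float64(42.0), np.float64(41.2), np.float64(42.3)] [np.float64(73.5), np.float64(-15.1), np.float64(-106.1), np.float64(165.0)]
dot [519.27783393 216.77138757]
slot 9.082387019253993 [501.35014493 212.52478011]
plate corner [456.7 178.3  12. ]
plate corner [480.4 264.2  12. ]
```

>>> send_rows --offset '[[0, -5, 1.8], [0, -5, 1.8], [0, -5, 1.8], [0, -5, 1.8], [0, -5, 1.8]]' --dr '[[0, 0, 0], [0, 0, 0], [0, 0, 0], [0, 0, 0], [0, 0, 0]]' --grip '[100, 100, 100, 100, 100]'

```text
time: 2.2
tool_pos: [488.9, -46.1, 199.7]
tcp_rot: [26.1, 89.9, 9.9]
ft_force: [0.8, -0.1, 0.1]
finger_gap: 85.4
```

>>> send_rows --offset '[[0, -5, 1.8], [0, -5, 1.8], [0, -5, 1.8], [0, 0, 0], [0, 0, 0]]' --dr '[[0, 0, 0], [0, 0, 0], [0, 0, 0], [0, 0, 0], [0, 0, 0]]' --grip '[100, 100, 100, 100, 100]'

```text
time: 2.82
tool_pos: [498.5, -203.9, 199.3]
tcp_rot: [112.3, 90.0, 95.9]
ft_force: [0.0, 0.8, 0.5]
finger_gap: 85.4
```

```bash
python3 - <<'E'
from h import *
show(); s=snapshot("wrist"); save(s,"w2.png"); show()
E
```

```text
t 2.83 tcp [ 498.5 -203.9  199.3] x [-0.     0.001 -1.   ] y [0.282 0.959 0.001] yawy 73.63 F [0.  0.8 0.5] T [-0.02 -0.02  0.06] gap 85.4 j [ -27.7   -1.1   97.5    0.    83.6 -101.4]
t 2.88 tcp [ 498.5 -203.6  199.3] x [-0.     0.001 -1.   ] y [0.281 0.96  0.001] yawy 73.68 F [ 0.5 -0.9  0.2] T [ 0.09 -0.06 -0.02] gap 85.3 j [ -27.7   -1.1   97.5    0.    83.6 -101.4]
```

View pics/w2.png

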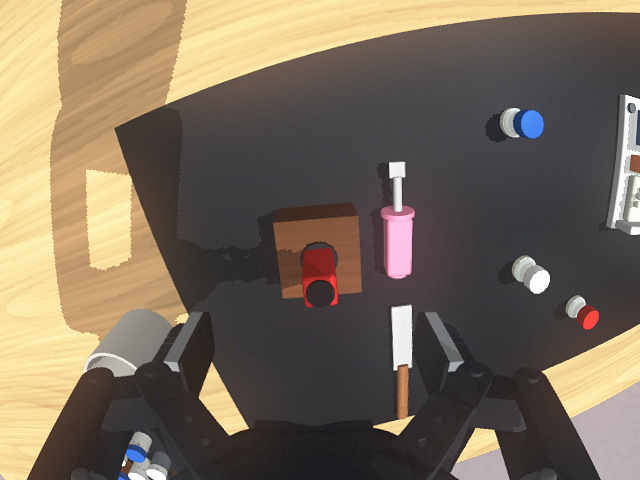

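The wrist view shows the driver in its block with the cap at (320,293) and flange at (319,255). The block top spans (274..362, 210..298), and the pink look-alike is to the right at (397,220). I'll crop the driver.

```bash
python3 - <<'E'
from h import *
s=snapshot("wrist");im=s["pixels"];show()
c=cv2.resize(im[205:315,262:372],(600,600),interpolation=cv2.INTER_CUBIC); cv2.imwrite("pics/w2c.png",np.clip(c[:,:,::-1].astype(float)*1.8,0,255).astype(np.uint8))
sc=snapshot("scene")
print("pink top",tri([ray(s,398,272,True),ray(sc,269.5,188)]),"pink tip",tri([ray(s,397,165,True),ray(sc,271.5,217)]))
E
```

```text
t 2.92 tcp [ 498.5 -203.5  199.3] x [-0.  0. -1.] y [0.281 0.96  0.   ] yawy 73.70 F [-0.   0.2  0.3] T [ 0.02 -0.05  0.04] gap 85.4 j [ -27.7   -1.1   97.5    0.    83.6 -101.4]
pink top (array([ 501.8239083 , -137.57424913,  166.84421778]), [np.float64(20.755923029875618), np.float64(20.755923029875653)]) pink tip (array([ 474.73801204, -119.36333846,   23.10606359]), [np.float64(0.7436234868835571), np.float64(0.7436234868834983)])
```

View pics/w2c.png

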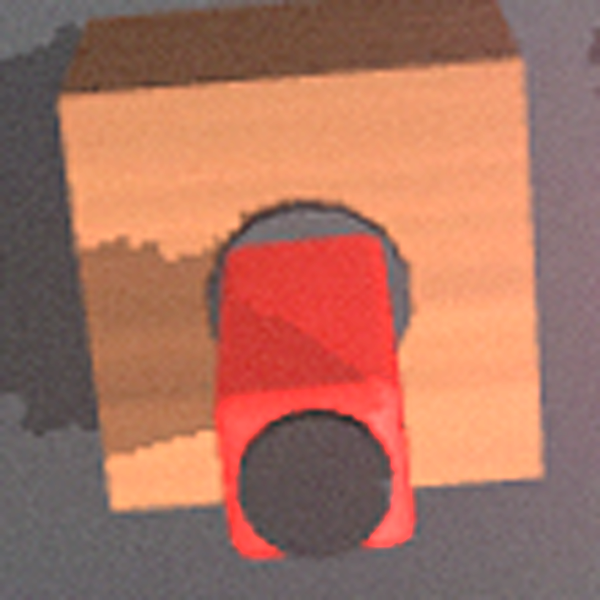

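```bash
python3 - <<'E'
from h import *
s=snapshot("wrist");im=s["pixels"];show()
sc=snapshot("scene");sd=snapshot("side")
print("pink top",tri([ray(sc,269.5,190),ray(sd,270.5,252)]),"pink tip",tri([ray(sc,271.5,217),ray(sd,273,286)]))
f=lambda cu,cv:(262+(cu+.5)*110/600-.5,205+(cv+.5)*110/600-.5)
g=lambda q,z:onz(s,*f(*q),z,True)[:2]
an=lambda a,b:np.degrees(np.arctan2(*(b-a)[::-1]))
C=np.array([g(q,50) for q in [(60,97),(525,60),(544,477),(112,512)]])
print("block",C.round(1),C.mean(0),[np.linalg.norm(C[i]-C[(i+1)%4]).round(1) for i in range(4)],[an(C[i],C[(i+1)%4]).round(1) for i in range(4)])
print("cap",g((317,483),116))
print("handle top back edge",an(g((217,402),113),g((398,385),113)),np.linalg.norm(g((217,402),113)-g((398,385),113)),"front",an(g((240,558),113),g((400,545),113)))
print("handle bottom back edge",an(g((228,250),55),g((383,237),55)),g((228,250),55),g((383,237),55))
print("flange back",g((318,200),55),"L",g((208,295),55),"R",g((410,280),55))
print(pose()[1][:,2])
E
```

```text
t 3.02 tcp [ 498.5 -203.8  199.4] x [ 0.  0. -1.] y [0.281 0.96  0.   ] yawy 73.70 F [ 0.3  0.6 -0.5] T [-0.01 -0.04  0.06] gap 85.2 j [ -27.7   -1.1   97.5    0.    83.6 -101.4]
pink top (array([ 463.75824515, -117.9275216 ,  109.09597502]), [np.float64(2.887394193483883), np.float64(2.8873941934838734)]) pink tip (array([ 459.69538075, -120.47777181,   -4.16164446]), [np.float64(3.7862305447169184), np.float64(3.786230544716795)])
block [[ 487.9 -234.5]
 [ 501.9 -166.2]
 [ 570.2 -179.9]
 [ 556.5 -248.6]] [ 529.10919799 -207.2943442 ] [np.float64(69.8), np.float64(69.7), np.float64(70.1), np.float64(70.1)] [np.float64(78.4), np.float64(-11.3), np.float64(-101.2), np.float64(168.4)]
cap [ 527.84387474 -207.09921209]
handle top back edge 79.55344484311304 22.44706924946385 front 78.88637580708917
handle bottom back edge 78.80466301022709 [ 516.59945681 -216.72797158] [ 521.14169735 -193.77817798]
flange back [ 512.74219462 -201.54148215] L [ 522.73267654 -221.75290587] R [ 528.9918689  -191.67483526]
[ 9.59627864e-01 -2.81272639e-01  2.55966779e-04]
```

```bash
python3 - <<'E'
from h import *
s=snapshot("wrist");sc=snapshot("scene");sd=snapshot("side")
for p in [(462,-119,0),(462,-119,109)]: print(proj(s,p,True),proj(sc,p),proj(sd,p))
# predict block corners from wrist into scene & side
C=[(487.9,-234.5,50),(501.9,-166.2,50),(570.2,-179.9,50),(556.5,-248.6,50)]
for n,v in [("sc",sc),("sd",sd)]:
    im=v["pixels"].copy()
    pts=np.array([proj(v,c) for c in C]); o=pts.mean(0).astype(int)-30
    im=cv2.resize(im[o[1]:o[1]+60,o[0]:o[0]+60],(480,480),interpolation=cv2.INTER_CUBIC)
    for p in pts:
        q=((p-o+.5)*8-.5).astype(int); cv2.circle(im,tuple(int(t) for t in q),4,(0,255,0),-1)
    cv2.imwrite(f"pics/chk_{n}.png",np.clip(im[:,:,::-1]*1.6,0,255).astype(np.uint8))
a=cv2.imread("pics/chk_sc.png");b=cv2.imread("pics/chk_sd.png");cv2.imwrite("pics/chk.png",cv2.resize(np.hstack([a,b]),(800,400)))
E
```

```text
[390.1915245  147.97401018] [271.32072927 218.11999045] [272.52381369 283.11535717]
[424.0372713  162.71143732] [268.29264525 190.60074464] [268.72009065 251.62161466]
```

View pics/chk.png

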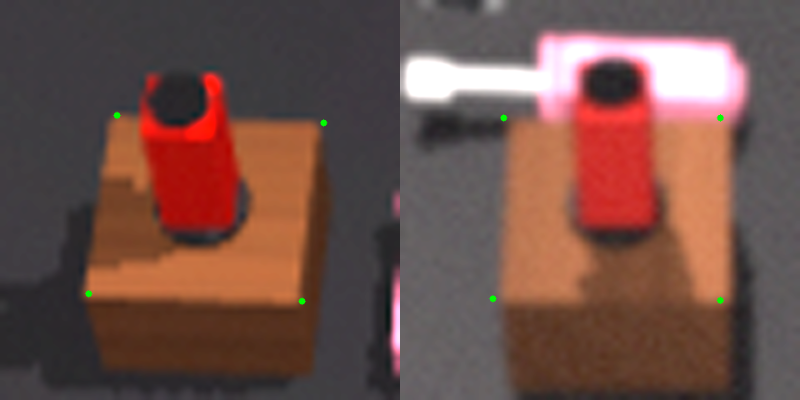

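Between my first pictures and now, the pink tool fell over on its own. It was already lying in the picture at t=1.4 s, far from the arm, and it isn't near the grasp. The driver's axis is at about (528,-207) with its faces at 79°. I'll align above it.

>>> send_rows --offset '[[0, 0, 0], [1, 0.17, 3.0], [4, 0, 0], [0, 0, 0], [0, 0, 0]]' --dr '[[-5.4, 0, 0], [0, 0, 0], [0, 0, 0], [0, 0, 0], [0, 0, 0]]' --grip '[100, 100, 100, 100, 100]' --force 60

```text
time: 3.9
tool_pos: [528.1, -209.5, 150.3]
tcp_rot: [-26.0, 90.0, -37.0]
ft_force: [-0.1, -0.6, 0.6]
finger_gap: 85.4
```

```bash
python3 - <<'E'
from h import *
show(); s=snapshot("wrist"); save(s,"w3.png"); p,Rm,_=pose()
print("grasp axis px", proj(s,p+[0,0,-33],True),proj(s,[p[0],p[1],116],True),"finger dir",proj(s,p+Rm[:,1]*40,True))
E
```

```text
t 3.9 tcp [ 528.1 -209.5  150.3] x [ 0. -0. -1.] y [ 0.191  0.982 -0.   ] yawy 78.96 F [-0.1 -0.6  0.6] T [ 0.05 -0.01 -0.01] gap 85.4 j [ -26.8    5.5   95.9   -0.    78.5 -105.8]
grasp axis px [311.87806427 289.08753295] [311.88811087 287.31820728] finger dir [400.82985175 320.7601004 ]
```

View pics/w3.png

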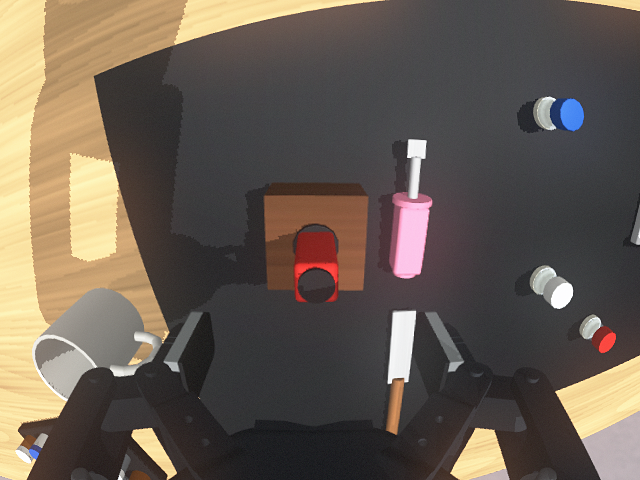

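The driver cap is at (317,285) against a predicted finger mid-line of about (313,287), so I'll shift +2 mm in y, go down, and close.

>>> send_rows --offset '[[2, 0.2, -0.1], [3, 0, 0], [3.1, 0, 0], [0, 0, 0], [0, 0, 0]]' --dr '[[0, 0, 0], [0, 0, 0], [0, 0, 0], [0, 0, 0], [0, 0, 0]]' --grip '[100, 100, 100, 100, 100]'

```text
time: 4.58
tool_pos: [527.9, -207.5, 69.3]
tcp_rot: [-14.5, 89.9, -25.5]
ft_force: [0.8, -0.5, 1.5]
finger_gap: 85.4
```

>>> send_rows --offset '[[0, 0, 0], [0, 0, 0], [0, 0, 0], [0, 0, 0], [0, 0, 0]]' --dr '[[0, 0, 0], [0, 0, 0], [0, 0, 0], [0, 0, 0], [0, 0, 0]]' --grip '[25, 10, 10, 10, 10]' --force 60

```text
time: 5.2
tool_pos: [527.7, -207.4, 68.8]
tcp_rot: [-12.6, 90.0, -23.6]
ft_force: [-0.3, -0.1, 4.4]
finger_gap: 23.2
```

```bash
python3 - <<'E'
from h import *
show(); s=snapshot("wrist"); save(s,"w4.png"); 
E
```

```text
t 5.2 tcp [ 527.7 -207.4   68.8] x [ 0.001 -0.    -1.   ] y [ 0.191  0.982 -0.   ] yawy 78.97 F [-0.3 -0.1  4.4] T [0.18 0.11 0.02] gap 23.2 j [ -26.6   10.3   99.8    0.    69.9 -105.6]
```

View pics/w4.png

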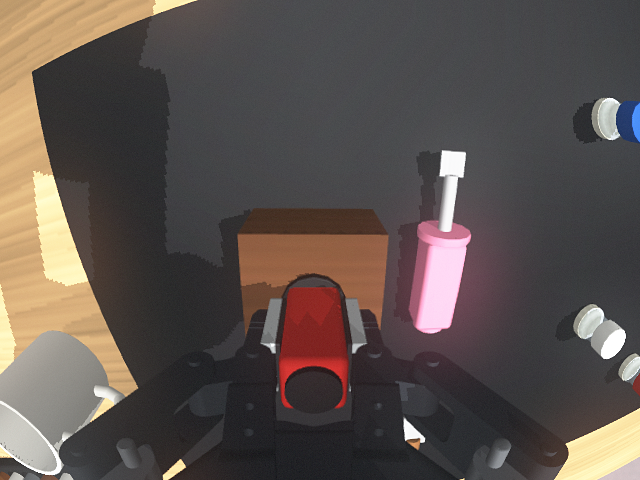

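Gripped (gap 23.2 mm); the red handle is between the pads with its cap at (314,390). Lifting.

>>> send_rows --offset '[[-2, 0, 0], [-3, 0, 0], [-4, 0, 0], [-3, 0, 0], [0, 0, 0]]' --dr '[[0, 0, 0], [0, 0, 0], [0, 0, 0], [0, 0, 0], [0, 0, 0]]' --grip '[10, 10, 10, 10, 10]'

```text
time: 5.88
tool_pos: [529.3, -208.2, 192.6]
tcp_rot: [-15.6, 89.6, -26.6]
ft_force: [0.6, 0.1, -1.2]
finger_gap: 23.4
```

```bash
python3 - <<'E'
from h import *
show(); p,Rm,_=pose()
w=snapshot("wrist");sc=snapshot("scene");sd=snapshot("side")
tip=p+[0,0,-64]
L=[]
for s,n,f in [(sc,"sc",0),(sd,"sd",0),(w,"w",1)]:
    q=proj(s,tip+[0,0,20],bool(f));print(n,q); o=(q-50 if not f else q-np.array([100,100])).astype(int); w_=100 if not f else 200
    o=np.clip(o,0,[640-w_,480-w_]); L.append(cv2.resize(s["pixels"][o[1]:o[1]+w_,o[0]:o[0]+w_],(266,266),interpolation=cv2.INTER_CUBIC)); print(o)
cv2.imwrite("pics/l1.png",np.clip(np.hstack(L)[:,:,::-1]*1.4,0,255).astype(np.uint8))
E
```

```text
t 5.88 tcp [ 529.3 -208.2  192.6] x [ 0.006 -0.003 -1.   ] y [ 0.191  0.982 -0.002] yawy 78.97 F [ 0.6  0.1 -1.2] T [-0.06  0.04  0.01] gap 23.4 j [ -26.6    3.5   93.6   -0.    82.6 -105.6]
sc [227.73865868 210.46024135]
[177 160]
sd [306.87905935 267.14191498]
[256 217]
w [312.39157488 278.12057285]
[212 178]
```

View pics/l1.png

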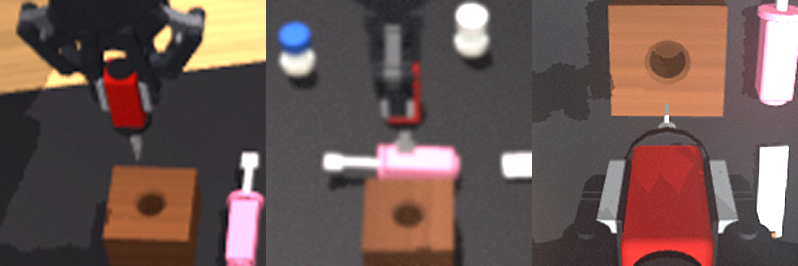

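```bash
python3 - <<'E'
from h import *
show(); p,Rm,_=pose()
w=snapshot("wrist")
print("hole c wrist:")
im=w["pixels"]
c=cv2.resize(im[180:320,240:400],(800,700),interpolation=cv2.INTER_CUBIC)[:600]
cv2.imwrite("pics/l2.png",np.clip(c[:,:,::-1]*1.5,0,255).astype(np.uint8))
for d in (60,64,68): print(d,proj(w,p+Rm[:,0]*d,True),proj(w,p+Rm[:,0]*d-7*Rm[:,2],True),proj(w,p+Rm[:,0]*d+7*Rm[:,2],True))
E
```

```text
t 6.03 tcp [ 526.8 -206.9  187.3] x [-0.002  0.001 -1.   ] y [0.191 0.982 0.   ] yawy 78.97 F [-0.3 -0.3 -2.1] T [-0.    0.07  0.04] gap 23.4 j [ -26.6    3.7   93.9   -0.    82.5 -105.6]
hole c wrist:
60 [312.33520237 267.13999493] [312.32849473 256.07147338] [312.34228422 277.93443108]
64 [312.3441213  264.52015388] [312.33775463 253.60690151] [312.35085514 275.17192974]
68 [312.35277587 261.98577163] [312.34672996 251.22460762] [312.35918169 272.49735622]
```

View pics/l2.png

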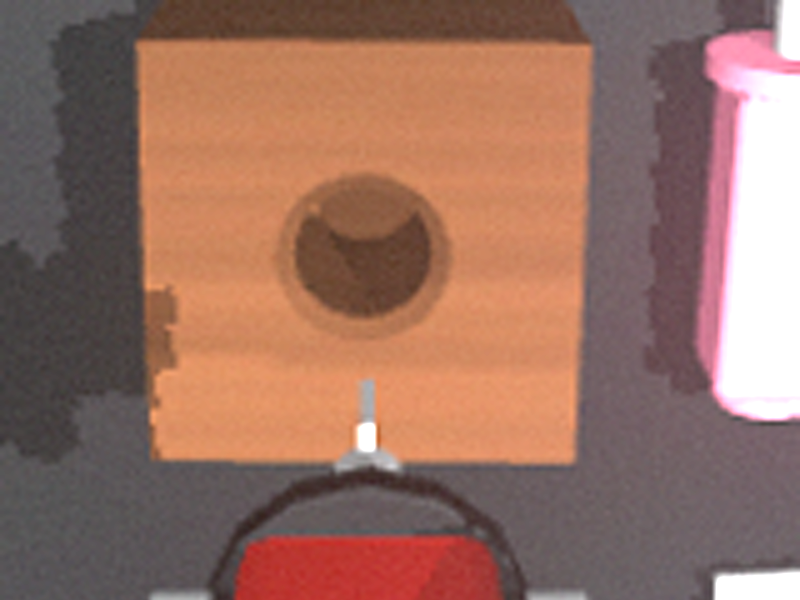

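The wrist view shows the blade's near tip corner at (313.6,256), with the blade width along tool z, and the hole centre at (313,231). The driver is held straight. Now I'll carry it over the screw.

>>> send_rows --offset '[[0, 5.8, -1.5], [0, 5.8, -1.5], [0, 5.8, -1.5], [0, 5.8, -1.5], [0, 5.8, -1.5]]' --dr '[[0, 0, 0], [0, 0, 0], [0, 0, 0], [0, 0, 0], [0, 0, 0]]' --grip '[10, 10, 10, 10, 10]'

```text
time: 6.7
tool_pos: [508.0, 93.5, 186.8]
tcp_rot: [-163.5, 89.9, -174.5]
ft_force: [0.6, 0.1, -1.0]
finger_gap: 23.5
```

>>> send_rows --offset '[[0, 5.8, -1.5], [0, 5.8, -1.5], [0, 0, 0], [0, 0, 0], [0, 0, 0]]' --dr '[[0, 0, 0], [0, 0, 0], [-8, 0, 0], [-8, 0, 0], [-7, 0, 0]]' --grip '[10, 10, 10, 10, 10]'

```text
time: 7.32
tool_pos: [500.9, 211.4, 186.4]
tcp_rot: [-173.7, 89.8, -161.4]
ft_force: [0.4, 0.5, -0.7]
finger_gap: 23.4
```

>>> send_rows --offset '[[0, 0, 0], [0, 0, 0], [0, 0, 0], [0, 0, 0]]' --dr '[[0, 0, 0], [0, 0, 0], [0, 0, 0], [0, 0, 0]]' --grip '[10, 10, 10, 10]'

```text
time: 7.82
tool_pos: [502.0, 211.3, 188.2]
tcp_rot: [177.2, 90.0, -170.9]
ft_force: [0.6, 0.4, -1.2]
finger_gap: 23.1
```

```bash
python3 - <<'E'
from h import *
show(); p,Rm,_=pose()
w=snapshot("wrist")
im=w["pixels"]
c=cv2.resize(im[180:300,240:400],(800,600),interpolation=cv2.INTER_CUBIC)
cv2.imwrite("pics/s1.png",c[:,:,::-1])
for d in (64,): print(d,proj(w,p+Rm[:,0]*d,True),proj(w,p+Rm[:,0]*d-7*Rm[:,2],True))
E
```

```text
t 7.83 tcp [502.  211.3 188.2] x [-0. -0. -1.] y [-0.207  0.978  0.   ] yawy 101.92 F [ 0.6  0.4 -1.2] T [ 0.01  0.04 -0.05] gap 23.1 j [ 17.4   0.3  97.3   0.   82.4 -84.5]
64 [311.42009159 263.96463863] [311.40301389 253.04227438]
```

View pics/s1.png

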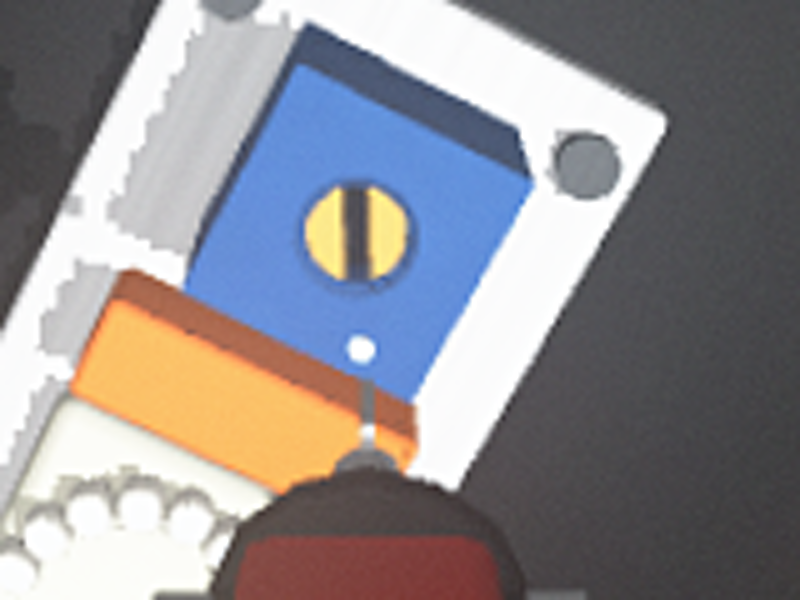

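```bash
cat > rel.py <<'E'
from h import *
from meas import run
w=snapshot("wrist"); p,Rm,_=pose(); show()
run(w,w["pixels"],(295,195,330,300))
import sys
cu,cv=float(sys.argv[1]),float(sys.argv[2])
u,v=240+(cu+.5)/5-.5,180+(cv+.5)/5-.5
tipc=onz(w,u,v,p[2]-63.8,True); tip=tipc+7*Rm[:,2]; print("tip ctr",tip,"in tool",Rm.T@(tip-p))
print("blade ang",np.degrees(np.arctan2(Rm[1,2],Rm[0,2])))
E
python3 rel.py 368 379
```

```text
t 7.97 tcp [502.1 211.3 188.3] x [ 0.  0. -1.] y [-0.207  0.978 -0.   ] yawy 101.95 F [-1.1  0.2 -0.2] T [ 0.    0.07 -0.  ] gap 23.5 j [ 17.4   0.3  97.3  -0.   82.4 -84.5]
brass circle [521.49 209.16] 26.727802276611328 [np.int32(82), np.int32(84), np.int32(236)]
half centroid [503.16 206.26] major ang 14.840992551393839
half centroid [500.84 214.69] major ang 15.439534719657388
half centroid [537.97 209.97] major ang 10.42183844684709
tip ctr [503.2345994  212.67062975 124.53656134] in tool [63.79971909  1.08384166  1.42462603]
blade ang 11.946259837555012
```

The slot line is at 15.2° and the blade at 12°. The screw centre is at (502.0,210.5) and the blade tip is seen at (503.2,212.7). I'll correct and go down to about 18 mm above the collar.

>>> send_rows --offset '[[0, -0.19, -0.16], [2.5, 0, 0], [2, 0, 0], [1, 0, 0], [0, 0, 0]]' --dr '[[-3, 0, 0], [0, 0, 0], [0, 0, 0], [0, 0, 0], [0, 0, 0]]' --grip '[10, 10, 10, 10, 10]'

```text
time: 8.6
tool_pos: [500.2, 209.0, 132.2]
tcp_rot: [-177.8, 89.9, -162.8]
ft_force: [0.0, 0.3, -0.9]
finger_gap: 23.4
```

>>> send_rows --offset '[[0, 0, 0], [0, 0, 0]]' --dr '[[0, 0, 0], [0, 0, 0]]' --grip '[10, 10]'

```text
time: 8.85
tool_pos: [501.5, 209.4, 134.3]
tcp_rot: [1.1, 89.9, 16.0]
ft_force: [-0.4, -0.1, -1.1]
finger_gap: 23.4
```

```bash
python3 - <<'E'
from h import *
show(); p,Rm,_=pose()
w=snapshot("wrist")
im=w["pixels"]
c=cv2.resize(im[210:290,260:366],(795,600),interpolation=cv2.INTER_CUBIC)
cv2.imwrite("pics/s2.png",c[:,:,::-1])
E
```

```text
t 8.85 tcp [501.5 209.4 134.3] x [ 0.002  0.    -1.   ] y [-0.258  0.966  0.   ] yawy 104.97 F [-0.4 -0.1 -1.1] T [ 0.01 -0.03 -0.05] gap 23.4 j [ 17.3   2.5 100.8  -0.   76.6 -87.7]
```

View pics/s2.png

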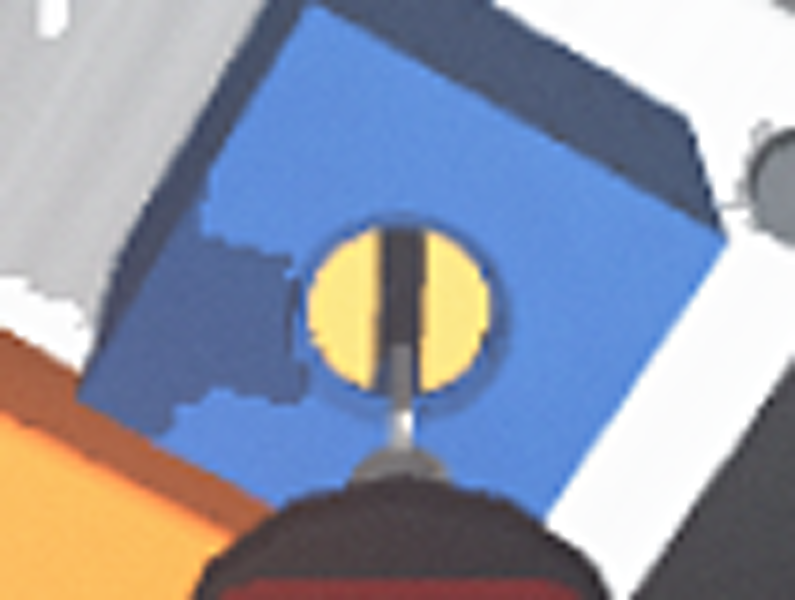

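```bash
python3 - <<'E'
from h import *
from meas import run
w=snapshot("wrist"); p,Rm,_=pose(); show()
f=lambda cu,cv:(260+(cu+.5)/7.5-.5,210+(cv+.5)/7.5-.5)
run(w,w["pixels"],(298,237,328,264))
tip=onz(w,*f(401,345),p[2]-63.8,True)+7*Rm[:,2]
for n,q,z in [("brass box ctr",(399,309),47),("slot top/bot mid",(402,309),47),("ring",(402,318),50)]:
    g=onz(w,*f(*q),z,True); print(n,g.round(2),"tool delta tip->", (Rm.T@(g-tip)).round(2))
for q in [(402,228),(402,393)]: print(Rm.T@(onz(w,*f(*q),47,True)-tip))
E
```

```text
t 9.0 tcp [501.2 209.3 133.8] x [ 0.001  0.    -1.   ] y [-0.258  0.966  0.   ] yawy 104.97 F [ 0.  -0.3 -1.5] T [ 0.03  0.05 -0.04] gap 23.2 j [ 17.3   2.5 100.9   0.   76.5 -87.7]
brass circle [501.92 210.57] 7.600708961486816 [np.int32(121), np.int32(130)]
half centroid [503.06 206.19] major ang 13.947248787218996
half centroid [501.03 214.74] major ang 10.23433533710201
mid [502.04398958 210.46169598] slot ang 13.31119129871891
brass box ctr [501.45 210.27  47.  ] tool delta tip-> [23.05 -0.16 -1.37]
slot top/bot mid [501.38 210.52  47.  ] tool delta tip-> [23.05  0.1  -1.37]
ring [501.1  210.44  50.  ] tool delta tip-> [20.05  0.1  -1.67]
[23.04819012  0.09992478 -8.86632414]
[23.06201765  0.10440153  6.58221746]
```

Laterally it's aligned within 0.1 mm: the blade corner is at crop (401,345) and the slot's centre at (402,309). Along tool z it needs about −1.7 mm. I'll correct and descend to 4 mm above the collar.

>>> send_rows --offset '[[0.5, 0.01, -0.17], [0.6, 0, 0], [0.5, 0, 0], [0, 0, 0], [0, 0, 0]]' --dr '[[0, 0, 0], [0, 0, 0], [0, 0, 0], [0, 0, 0], [0, 0, 0]]' --grip '[10, 10, 10, 10, 10]'

```text
time: 9.62
tool_pos: [499.3, 208.8, 117.3]
tcp_rot: [-123.3, 90.0, -108.3]
ft_force: [0.1, -0.0, -1.1]
finger_gap: 23.0
```

```bash
python3 - <<'E'
from h import *
show(); p,Rm,_=pose()
w=snapshot("wrist")
im=w["pixels"]
c=cv2.resize(im[210:290,260:366],(795,600),interpolation=cv2.INTER_CUBIC)
cv2.imwrite("pics/s3.png",c[:,:,::-1])
E
```

```text
t 9.62 tcp [499.3 208.8 117.3] x [-0. -0. -1.] y [-0.258  0.966 -0.   ] yawy 104.97 F [ 0.1 -0.  -1.1] T [-0.01 -0.02  0.02] gap 23.0 j [ 17.3   3.2 102.   -0.   74.8 -87.7]
```

View pics/s3.png

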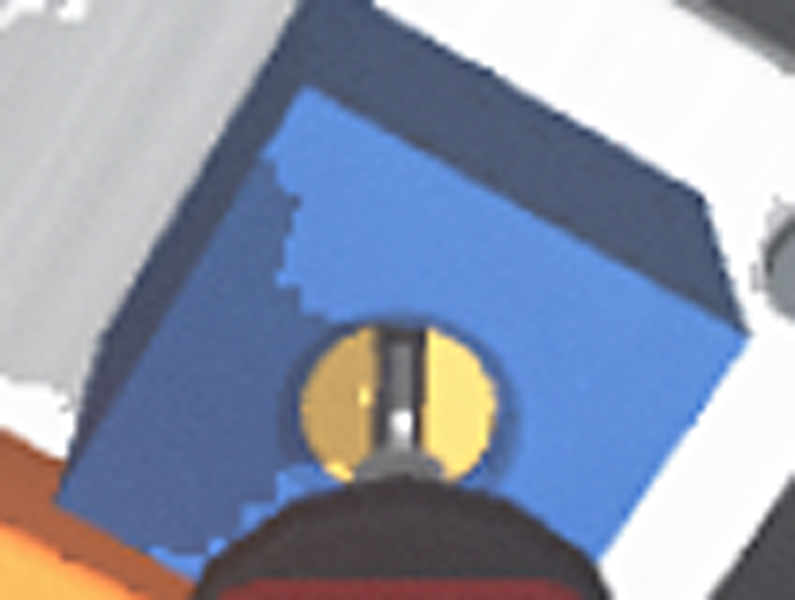

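```bash
python3 - <<'E'
from h import *
w=snapshot("wrist"); p,Rm,_=pose(); show()
f=lambda cu,cv:(260+(cu+.5)/7.5-.5,210+(cv+.5)/7.5-.5)
tip=onz(w,*f(401,341),p[2]-63.8,True)+7*Rm[:,2]
for n,q,z in [("near edge brass",(402,327),47),("L",(302,408),47),("R",(496,405),47),("ring near top",(402,312),50),("ringL",(283,410),50),("ringR",(517,410),50)]:
    g=onz(w,*f(*q),z,True); print(n,g.round(2),"tool delta tip->", (Rm.T@(g-tip)).round(2))
E
```

```text
t 9.72 tcp [499.4 208.9 117.5] x [ 0.  0. -1.] y [-0.258  0.966 -0.   ] yawy 104.97 F [-0.2  0.3 -0.8] T [-0.02  0.02 -0.05] gap 23.5 j [ 17.3   3.2 101.9  -0.   74.8 -87.7]
near edge brass [494.83 208.83  47.  ] tool delta tip-> [ 6.73  0.09 -5.6 ]
L [503.86 202.73  47.  ] tool delta tip-> [ 6.74 -8.14  1.54]
R [499.48 218.08  47.  ] tool delta tip-> [6.73 7.82 1.28]
ring near top [492.48 208.2   50.  ] tool delta tip-> [ 3.73  0.08 -8.04]
ringL [503.2  201.07  50.  ] tool delta tip-> [ 3.73 -9.58  0.47]
ringR [498.29 219.42  50.  ] tool delta tip-> [3.73 9.42 0.47]
```

```bash
python3 - <<'E'
from h import *
w=snapshot("wrist"); p,Rm,_=pose()
f=lambda cu,cv:(260+(cu+.5)/7.5-.5,210+(cv+.5)/7.5-.5)
for cv_ in (327,335,341,345): print(cv_,(Rm.T@(onz(w,*f(401,cv_),p[2]-63.8,True)+7*Rm[:,2]-p)).round(2))
g=(Rm.T@(onz(w,*f(402,318),50,True)-p)).round(2);print(g)
c=w["pixels"][250:280,305:325]; c=cv2.resize(c,(500,750),interpolation=cv2.INTER_NEAREST)[:600]
cv2.imwrite("pics/s3z.png",np.clip(c[:,:,::-1]*1.5,0,255).astype(np.uint8)); print(w["pixels"][250:275,311:317].mean(2).astype(int))
E
```

```text
327 [6.38e+01 1.05e+00 3.00e-02]
335 [63.8   1.05  0.71]
341 [63.8   1.05  1.21]
345 [63.8   1.05  1.55]
[67.54  1.13 -6.31]
[[144 143 140 139 147 148]
 [131 126 124 127 130 134]
 [113 111 111 111 112 114]
 [ 78  78  74  80  81  91]
 [ 73  75  76  73  73  71]
 [ 70  77  83  82  73  96]
 [ 79 102 119 114  72 103]
 [ 82 104 121 117  71 103]
 [ 81 105 123 115  70 104]
 [ 80 106 121 115  70 104]
 [ 81 104 123 114  68 104]
 [ 84 103 120 114  69 105]
 [ 86 104 119 113  66 104]
 [ 84 101 119 115  68 112]
 [ 81 115 149 140  66 144]
 [ 91 186 252 242  63 145]
 [ 92 158 230 252  60 143]
 [ 91 142 191 213  60 145]
 [ 97 148 180 166  63 146]
 [112 145 162 157  94 144]
 [123 127 127 124 120 136]
 [116 116 114 117 114 116]
 [116 118 115 117 113 110]
 [ 95  85  81  78  98  95]
 [ 69  69  66  65  69  67]]
```

View pics/s3z.png

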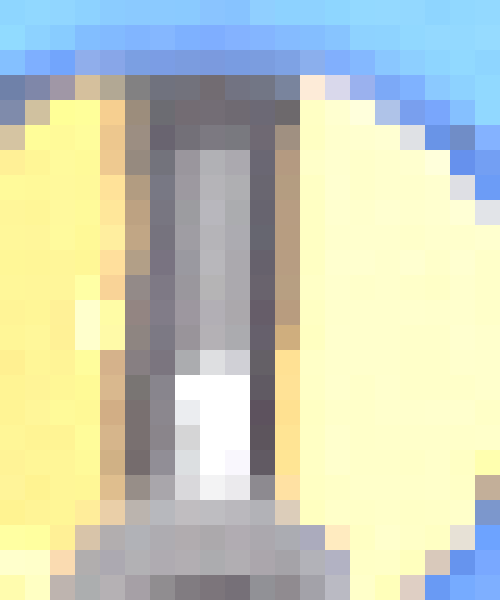

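The tip reads consistently in the tool frame, so its true position is about (500.3,210.2). The screw centre is about (501.8,210.6), so I overshot by about 1.3 mm along z. I'll shift back and descend gently.

>>> send_rows --offset '[[0, 0, 0.13], [0.3, 0, 0], [0.1, 0, 0], [0.1, 0, 0], [0, 0, 0]]' --dr '[[0, 0, 0], [0, 0, 0], [0, 0, 0], [0, 0, 0], [0, 0, 0]]' --grip '[10, 10, 10, 10, 10]'

```text
time: 10.4
tool_pos: [500.4, 209.1, 112.1]
tcp_rot: [-175.4, 90.0, -160.5]
ft_force: [0.9, 0.2, -1.2]
finger_gap: 23.3
```

```bash
python3 - <<'E'
from h import *
show()
w=snapshot("wrist");show()
im=w["pixels"]
c=cv2.resize(im[210:290,260:366],(795,600),interpolation=cv2.INTER_CUBIC)
cv2.imwrite("pics/s4.png",c[:,:,::-1])
E
```

```text
t 10.4 tcp [500.4 209.1 112.1] x [-0. -0. -1.] y [-0.258  0.966 -0.   ] yawy 104.97 F [ 0.9  0.2 -1.2] T [ 0.05 -0.02 -0.01] gap 23.3 j [ 17.3   3.7 102.   -0.   74.3 -87.7]
t 10.45 tcp [500.4 209.1 112.2] x [-0. -0. -1.] y [-0.258  0.966  0.   ] yawy 104.97 F [ 0.7 -0.  -0.7] T [ 0.02 -0.01 -0.07] gap 23.0 j [ 17.3   3.7 102.    0.   74.3 -87.7]
```

View pics/s4.png

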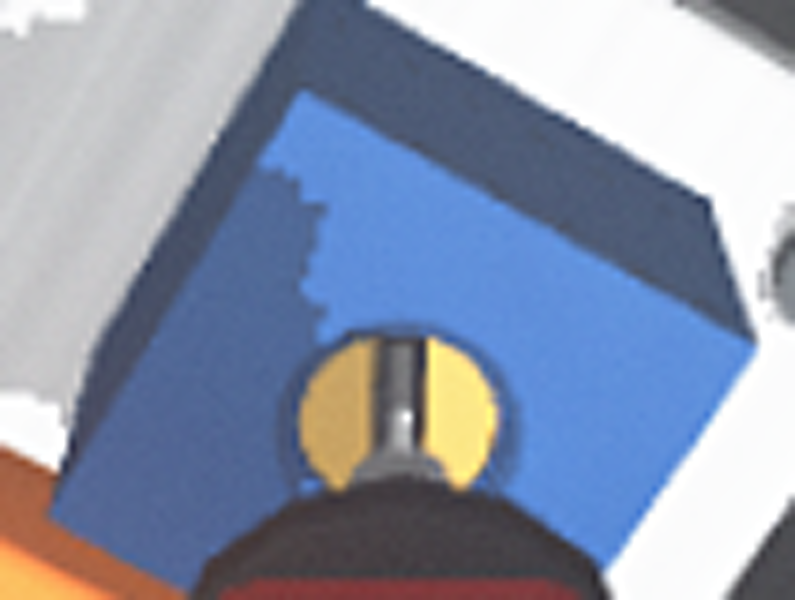

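The tip is now about 1.7 mm inside the collar with no contact force. The blade at crop x≈400 is centred in the slot (378–425). Lowering into the slot slowly.

>>> send_rows --offset '[[0.1, 0, 0], [0.1, 0, 0], [0.1, 0, 0], [0, 0, 0]]' --dr '[[0, 0, 0], [0, 0, 0], [0, 0, 0], [0, 0, 0]]' --grip '[10, 10, 10, 10]'

```text
time: 10.95
tool_pos: [500.4, 209.1, 109.1]
tcp_rot: [-178.6, 90.0, -163.6]
ft_force: [-0.5, -1.4, 0.1]
finger_gap: 23.1
```

>>> send_rows --offset '[[0.1, 0, 0], [0.1, 0, 0], [0.1, 0, 0], [0, 0, 0]]' --dr '[[0, 0, 0], [0, 0, 0], [0, 0, 0], [0, 0, 0]]' --grip '[10, 10, 10, 10]'

```text
time: 11.45
tool_pos: [500.4, 209.1, 106.2]
tcp_rot: [-174.0, 90.0, -159.0]
ft_force: [-0.0, -0.0, -1.0]
finger_gap: 23.1
```

It's in the slot (tip about 7.6 mm below the mouth, zero force). I'll go deeper.

>>> send_rows --offset '[[0.1, 0, 0], [0.1, 0, 0], [0.03, 0, 0], [0, 0, 0]]' --dr '[[0, 0, 0], [0, 0, 0], [0, 0, 0], [0, 0, 0]]' --grip '[10, 10, 10, 10]'

```text
time: 11.95
tool_pos: [500.5, 209.1, 104.0]
tcp_rot: [179.5, 90.0, -165.5]
ft_force: [0.8, -0.4, -1.8]
finger_gap: 23.4
```

The tip is about 9.8 mm below the mouth. Now I'll turn clockwise (positive about tool x), watching the forces.

>>> send_rows --offset '[[0, 0, 0], [0, 0, 0], [0, 0, 0], [0, 0, 0]]' --dr '[[5, 0, 0], [5, 0, 0], [5, 0, 0], [0, 0, 0]]' --grip '[10, 10, 10, 10]'

```text
time: 12.45
tool_pos: [500.5, 209.5, 104.1]
tcp_rot: [69.1, 90.0, 69.1]
ft_force: [-0.2, 1.2, -2.8]
finger_gap: 23.0
```

```bash
python3 -c "
from h import *
show()"
```

```text
t 12.45 tcp [500.5 209.5 104.1] x [ 0.     0.001 -1.   ] y [-0.     1.     0.001] yawy 90.00 F [-0.2  1.2 -2.8] T [ 0.44 -0.02 -0.02] gap 23.0 j [ 17.3   4.2 102.4   0.   73.4 -72.7]
```

>>> send_rows --offset '[[0, 0, 0], [0, 0, 0], [0, 0, 0], [0, 0, 0]]' --dr '[[5, 0, 0], [5, 0, 0], [5, 0, 0], [0, 0, 0]]' --grip '[10, 10, 10, 10]'

```text
time: 12.95
tool_pos: [500.7, 210.1, 104.1]
tcp_rot: [82.0, 89.9, 67.1]
ft_force: [0.8, 6.7, -3.2]
finger_gap: 23.3
```

```bash
python3 -c "
from h import *
show()
w=snapshot('wrist');im=w['pixels']
cv2.imwrite('pics/t1.png',cv2.resize(im[190:310,240:400],(800,600),interpolation=cv2.INTER_CUBIC)[:,:,::-1])
"
```

```text
t 12.95 tcp [500.7 210.1 104.1] x [ 0.001  0.002 -1.   ] y [0.257 0.966 0.002] yawy 75.09 F [ 0.8  6.7 -3.2] T [ 1.19 -0.2   0.11] gap 23.3 j [ 1.730e+01  4.300e+00  1.024e+02  1.000e-01  7.330e+01 -5.780e+01]
```

View pics/t1.png

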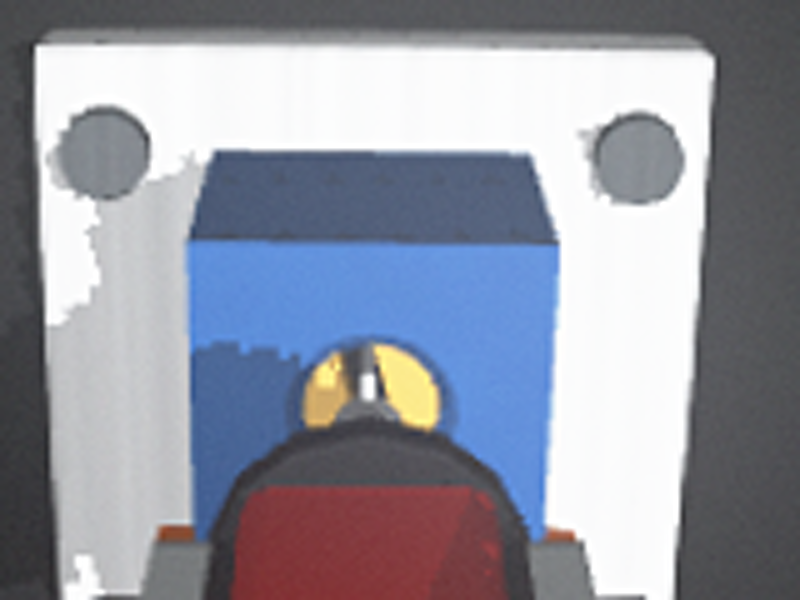

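The slot is following with the play taken up on one side, and the boss and brass screw at (370,390) are clean. A lateral force of 6.7 N shows the driver axis sits a bit off the TCP, so I'll relieve it and compensate while turning.

>>> send_rows --offset '[[0, 0.07, -0.05], [0, 0.011, -0.009], [0, 0.011, -0.009], [0, 0, 0]]' --dr '[[0, 0, 0], [5, 0, 0], [5, 0, 0], [0, 0, 0]]' --grip '[10, 10, 10, 10]'

```text
time: 13.5
tool_pos: [500.6, 210.7, 104.2]
tcp_rot: [58.0, 89.9, 33.1]
ft_force: [2.9, 3.1, -3.6]
finger_gap: 23.6
```

```bash
python3 -c "
from h import *
show()"
```

```text
t 13.5 tcp [500.6 210.7 104.2] x [ 0.001  0.001 -1.   ] y [0.422 0.906 0.001] yawy 65.01 F [ 2.9  3.1 -3.6] T [ 1.03 -0.6   0.11] gap 23.6 j [ 17.4   4.3 102.3   0.   73.3 -47.6]
```

>>> send_rows --offset '[[0, 0.03, 0.005], [0, 0.011, -0.005], [0, 0.011, -0.005], [0, 0, 0]]' --dr '[[5, 0, 0], [5, 0, 0], [5, 0, 0], [0, 0, 0]]' --grip '[10, 10, 10, 10]'

```text
time: 14.0
tool_pos: [501.0, 211.3, 104.3]
tcp_rot: [70.0, 89.9, 30.0]
ft_force: [4.0, 4.5, -4.1]
finger_gap: 23.3
```

```bash
python3 -c "
from h import *
show()
w=snapshot('wrist');im=w['pixels']
cv2.imwrite('pics/t2.png',cv2.resize(im[190:310,240:400],(800,600),interpolation=cv2.INTER_CUBIC)[:,:,::-1])
"
```

```text
t 14.0 tcp [501.  211.3 104.3] x [ 0.002  0.001 -1.   ] y [0.643 0.766 0.002] yawy 50.01 F [ 4.   4.5 -4.1] T [ 1.17 -0.84  0.1 ] gap 23.3 j [ 17.4   4.3 102.3   0.   73.3 -32.6]
```

View pics/t2.png

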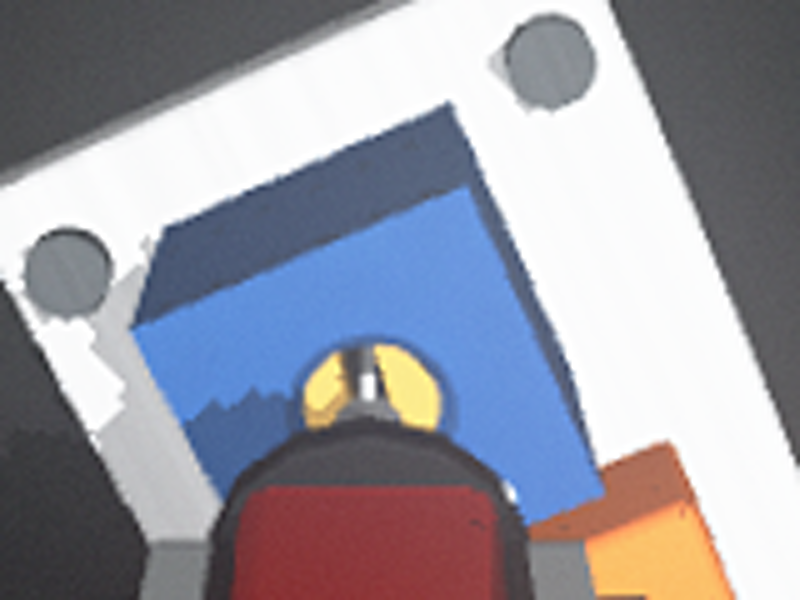

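The screw follows and the jaw is moving. I'll continue in smaller steps.

>>> send_rows --offset '[[0, 0.05, 0], [0, 0.011, -0.005], [0, 0, 0]]' --dr '[[5, 0, 0], [5, 0, 0], [0, 0, 0]]' --grip '[10, 10, 10]'

```text
time: 14.42
tool_pos: [501.5, 211.7, 104.3]
tcp_rot: [75.2, 89.9, 25.2]
ft_force: [3.7, 3.8, -3.9]
finger_gap: 23.2
```

```bash
python3 -c "
from h import *
show();
for i in range(3): snapshot('wrist');show()"
```

```text
t 14.43 tcp [501.5 211.7 104.3] x [ 0.002  0.001 -1.   ] y [0.766 0.643 0.002] yawy 40.01 F [ 3.7  3.8 -3.9] T [ 1.07 -0.86  0.05] gap 23.2 j [ 17.5   4.4 102.2   0.   73.3 -22.5]
t 14.47 tcp [501.4 211.6 104.2] x [ 0.002  0.001 -1.   ] y [0.765 0.644 0.002] yawy 40.06 F [ 3.6  3.9 -4.6] T [ 1.02 -0.85  0.1 ] gap 23.2 j [ 17.5   4.4 102.2   0.   73.3 -22.6]
t 14.53 tcp [501.5 211.6 104.3] x [ 0.002  0.001 -1.   ] y [0.765 0.644 0.002] yawy 40.08 F [ 3.7  3.9 -5. ] T [ 1.01 -0.85  0.04] gap 23.6 j [ 17.5   4.4 102.2   0.   73.3 -22.6]
t 14.57 tcp [501.4 211.7 104.2] x [ 0.002  0.001 -1.   ] y [0.765 0.644 0.002] yawy 40.09 F [ 4.4  4.  -2.9] T [ 0.95 -0.86  0.03] gap 23.1 j [ 17.5   4.4 102.2   0.   73.3 -22.6]
```

>>> send_rows --offset '[[0, 0.04, 0], [0, 0.011, 0], [0, 0, 0]]' --dr '[[5, 0, 0], [5, 0, 0], [0, 0, 0]]' --grip '[10, 10, 10]'

```text
time: 14.95
tool_pos: [501.9, 211.9, 104.3]
tcp_rot: [82.4, 89.9, 22.4]
ft_force: [4.1, 4.6, -5.3]
finger_gap: 23.3
```

```bash
python3 -c "
from h import *
show();
for i in range(3): w=snapshot('wrist');print(r.sense()['wrist_torque'],r.sense()['ft_force'])
im=w['pixels']
cv2.imwrite('pics/t3.png',cv2.resize(im[190:310,240:400],(800,600),interpolation=cv2.INTER_CUBIC)[:,:,::-1])
"
```

```text
t 14.95 tcp [501.9 211.9 104.3] x [ 0.002  0.001 -1.   ] y [0.866 0.5   0.002] yawy 30.01 F [ 4.1  4.6 -5.3] T [ 0.94 -0.96  0.06] gap 23.3 j [ 17.5   4.5 102.1   0.   73.3 -12.5]
[ 0.9535741  -0.93816144  0.07411613] [ 4.19571424  3.99973891 -4.36689719]
[ 0.98435214 -0.9586525   0.04888131] [ 3.59259574  3.43176502 -5.07282394]
[ 0.99719826 -0.93088344  0.03287366] [ 3.5121966   4.9172656  -4.52901422]
```

View pics/t3.png

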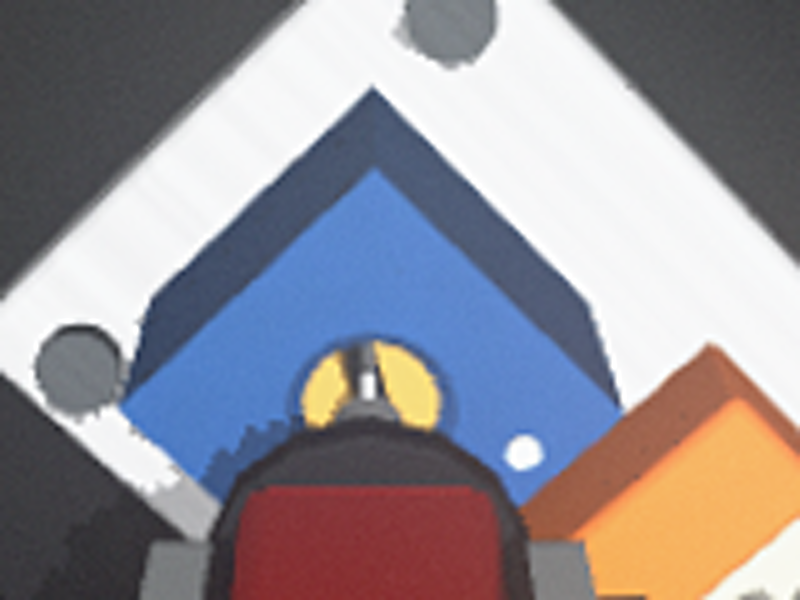

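>>> send_rows --offset '[[0, 0.03, 0], [0, 0, 0]]' --dr '[[5, 0, 0], [0, 0, 0]]' --grip '[10, 10]'

```text
time: 15.35
tool_pos: [502.2, 212.1, 104.3]
tcp_rot: [86.4, 89.9, 21.5]
ft_force: [4.7, 3.0, -4.2]
finger_gap: 23.2
```

```bash
python3 -c "
from h import *
show();
for i in range(3): w=snapshot('wrist');print(r.sense()['wrist_torque'],r.sense()['ft_force'])
"
```

```text
t 15.35 tcp [502.2 212.1 104.3] x [ 0.002  0.001 -1.   ] y [0.906 0.423 0.002] yawy 25.01 F [ 4.7  3.  -4.2] T [ 0.98 -0.96  0.17] gap 23.2 j [ 17.5   4.5 102.1   0.   73.3  -7.5]
[ 0.89170376 -0.96655876  0.15289167] [ 3.40770815  3.61269318 -3.9587591 ]
[ 0.94858753 -0.94805732  0.11593112] [ 3.8241091   3.82706693 -3.38612921]
[ 0.95469826 -0.9581259   0.11797416] [ 3.79674032  3.22670228 -4.45519347]
```

Torque rose from 0.05 to 0.12 N·m, so the stop is reached. I'll give it a last 2° nudge and then verify.

>>> send_rows --offset '[[0, 0.01, 0], [0, 0, 0], [0, 0, 0]]' --dr '[[2, 0, 0], [0, 0, 0], [0, 0, 0]]' --grip '[10, 10, 10]'

```text
time: 15.88
tool_pos: [502.3, 212.1, 104.3]
tcp_rot: [87.0, 89.9, 20.0]
ft_force: [4.3, 5.1, -4.4]
finger_gap: 23.2
```

```bash
python3 -c "
from h import *
show();
for i in range(4): w=snapshot('wrist');print(r.sense()['wrist_torque'],r.sense()['ft_force'])
im=w['pixels'];save(w,'t4full.png')
cv2.imwrite('pics/t4.png',cv2.resize(im[190:310,240:400],(800,600),interpolation=cv2.INTER_CUBIC)[:,:,::-1])
"
```

```text
t 15.88 tcp [502.3 212.1 104.3] x [ 0.002  0.001 -1.   ] y [0.92  0.392 0.002] yawy 23.09 F [ 4.3  5.1 -4.4] T [ 0.94 -0.99  0.16] gap 23.2 j [ 17.5   4.5 102.    0.   73.3  -5.6]
[ 0.90751258 -0.9729867   0.10309758] [ 4.41525631  3.31506128 -4.85571011]
[ 0.98771013 -0.9547726   0.1313894 ] [ 4.26499072  3.85895321 -3.74414461]
[ 0.93300165 -1.00608629  0.19447909] [ 4.46917888  3.84400381 -4.48731294]
[ 0.92341822 -0.94499317  0.13904145] [ 4.05058319  4.24912052 -4.26067112]
```

View pics/t4.png

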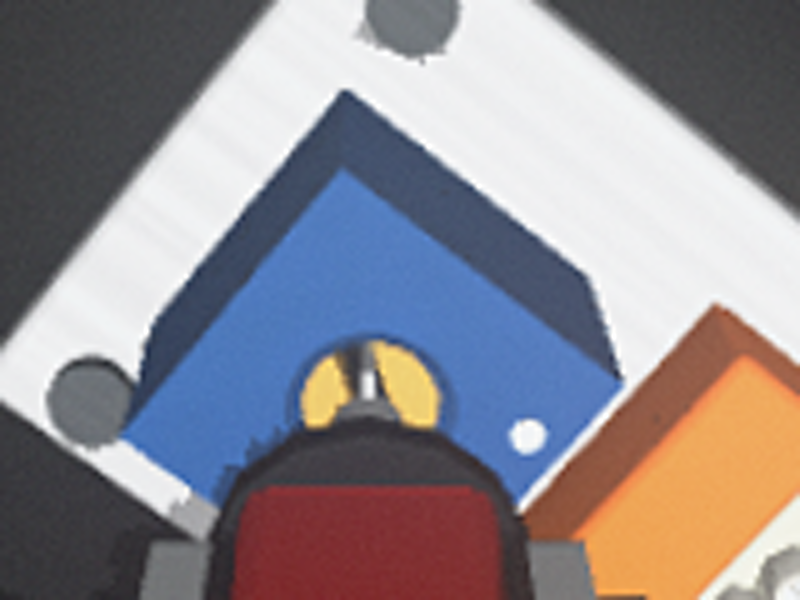

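Torque is about 0.14 N·m with the blade still deep in the slot. I'll unwind within the play so the blade is free, then draw it out straight up.

>>> send_rows --offset '[[0, -0.01, 0], [0, -0.015, 0], [0, 0, 0]]' --dr '[[-7, 0, 0], [-7, 0, 0], [0, 0, 0]]' --grip '[10, 10, 10]'

```text
time: 16.45
tool_pos: [501.5, 211.8, 104.2]
tcp_rot: [71.2, 89.9, 18.2]
ft_force: [3.0, 2.6, -2.8]
finger_gap: 23.2
```

```bash
python3 -c "
from h import *
show();
for i in range(3): w=snapshot('wrist');print(r.sense()['wrist_torque'],r.sense()['ft_force'])
im=w['pixels']
cv2.imwrite('pics/t5.png',cv2.resize(im[190:310,240:400],(800,600),interpolation=cv2.INTER_CUBIC)[:,:,::-1])
"
```

```text
t 16.45 tcp [501.5 211.8 104.2] x [ 0.001  0.    -1.   ] y [0.799 0.602 0.001] yawy 37.01 F [ 3.   2.6 -2.8] T [ 0.8  -0.58  0.01] gap 23.2 j [ 17.5   4.5 102.1   0.   73.3 -19.5]
[ 0.768223  -0.637944   0.0469576] [ 2.50547847  3.60396935 -3.62028104]
[ 0.78785852 -0.64617977 -0.00124188] [ 2.78754361  4.03002856 -3.17658626]
[ 0.82872497 -0.68009853  0.03450128] [ 3.28838742  3.92999098 -3.79049138]
```

View pics/t5.png

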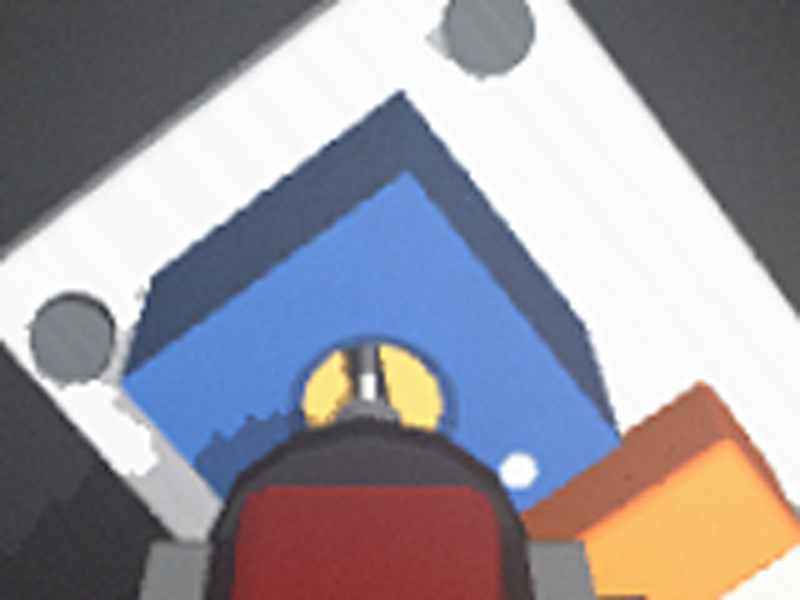

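>>> send_rows --offset '[[-0.2, 0.04, -0.01], [-0.5, 0, 0], [-0.8, 0, 0], [-2.5, 0, 0], [-2.5, 0, 0]]' --dr '[[0, 0, 0], [0, 0, 0], [0, 0, 0], [0, 0, 0], [0, 0, 0]]' --grip '[10, 10, 10, 10, 10]'

```text
time: 17.23
tool_pos: [500.9, 211.3, 169.9]
tcp_rot: [-85.7, 89.9, -138.8]
ft_force: [0.4, -0.2, -1.6]
finger_gap: 23.0
```

>>> send_rows --offset '[[-1.8, 0, 0], [0, 0, 0], [0, 0, 0], [0, 0, 0]]' --dr '[[0, 0, 0], [0, 0, 0], [0, 0, 0], [0, 0, 0]]' --grip '[10, 10, 10, 10]'

```text
time: 17.73
tool_pos: [500.6, 211.6, 185.6]
tcp_rot: [-107.8, 89.9, -160.9]
ft_force: [-0.1, 0.3, -1.6]
finger_gap: 23.3
```

```bash
python3 -c "
from h import *
show();
w=snapshot('wrist')
im=w['pixels']; save(w,'u1.png')
cv2.imwrite('pics/u1c.png',cv2.resize(im[190:310,240:400],(800,600),interpolation=cv2.INTER_CUBIC)[:,:,::-1])
"
```

```text
t 17.73 tcp [500.6 211.6 185.6] x [-0.002 -0.001 -1.   ] y [ 0.799  0.601 -0.002] yawy 36.97 F [-0.1  0.3 -1.6] T [-0.   -0.01 -0.02] gap 23.3 j [ 17.5   0.3  97.5  -0.   82.3 -19.5]
```

View pics/u1c.png

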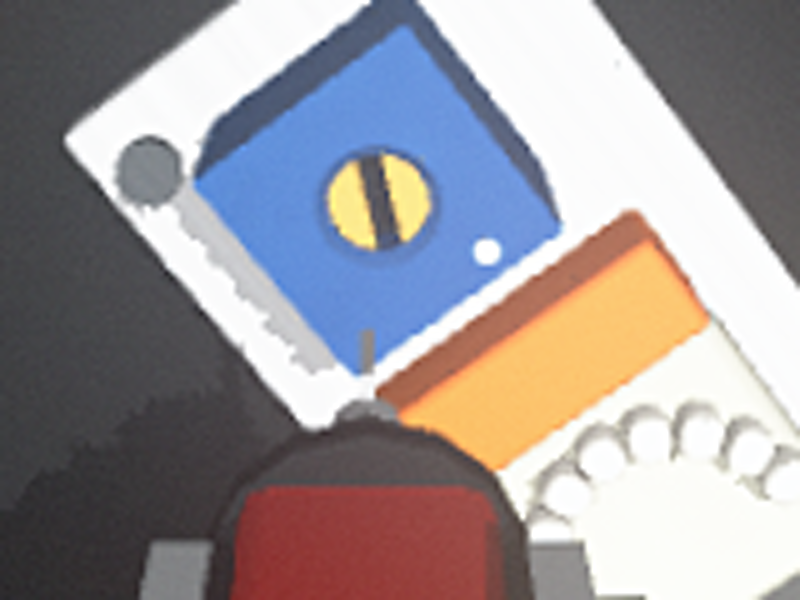

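```bash
python3 - <<'E'
from h import *
from meas import run
w=snapshot("wrist"); p,Rm,_=pose(); show()
run(w,w["pixels"],(300,215,332,245))
# jaw top edges (z=35) in clamp frame: boss-side top edge & cast-side edge
f=lambda cu,cv:(240+(cu+.5)/5-.5,190+(cv+.5)/5-.5)
u=np.array([np.cos(np.radians(-15.3)),np.sin(np.radians(-15.3))]); c=np.array([502,210.5])
for q in [(400,412),(650,240),(500,468),(708,320)]: print(q,((onz(w,*f(*q),35,True)[:2]-c)@u).round(2))
for q in [(360,376),(560,232)]: print("boss",((onz(w,*f(*q),50,True)[:2]-c)@u).round(2))
E
```

```text
t 17.88 tcp [501.  211.8 186.1] x [-0.001 -0.    -1.   ] y [ 0.799  0.601 -0.001] yawy 36.97 F [-0.3 -0.8 -0.3] T [ 0.03  0.02 -0.  ] gap 23.5 j [ 17.5   0.3  97.5  -0.   82.3 -19.5]
brass circle [502.3  210.64] 7.541936874389648 [np.int32(90), np.int32(66)]
half centroid [499.49 207.42] major ang 141.43968369099431
half centroid [504.96 214.07] major ang 139.01786175373263
mid [502.22319657 210.74283513] slot ang 140.60202437824614
(400, 412) 35.5
(650, 240) 36.3
(500, 468) 54.69
(708, 320) 54.24
boss 21.11
boss 21.01
```

The slot is now at −39.5° (it started at 15.2°), a turn of about 0.96 rad, which is within the stop's 0.75–1.05 range. I'll cross-check the jaw travel against the earlier picture w1.

```bash
python3 - <<'E'
from h import *
w=snapshot("wrist"); p,Rm,_=pose()
M=np.array(w["world_to_cam"]); T=np.eye(4);T[:3,:3]=Rm;T[:3,3]=p
H=M@T  # tool->cam
im=cv2.imread("pics/w1.png")
R1=R.from_euler("xyz",[-74.5,89.9,-91.3],degrees=True).as_matrix()
T1=np.eye(4);T1[:3,:3]=R1;T1[:3,3]=[475.2,215.6,198.9]
s=dict(w);s["world_to_cam"]=H@np.linalg.inv(T1)
u=np.array([np.cos(np.radians(-15.3)),np.sin(np.radians(-15.3))])
# edges by colour along column averages
hsv=cv2.cvtColor(im,cv2.COLOR_BGR2HSV)
for c0 in (305,310,325,330):
    col=im[260:310,c0].astype(int); 
    print(c0,[tuple(x) for x in col[10:24]], "...", [tuple(x) for x in col[34:46]])
cv2.imwrite("pics/w1z.png",cv2.resize(im[255:315,280:360],(800,600),interpolation=cv2.INTER_NEAREST))
np.save("M1.npy",s["world_to_cam"])
E
```

```text
305 [(np.int64(219), np.int64(148), np.int64(107)), (np.int64(218), np.int64(145), np.int64(106)), (np.int64(220), np.int64(149), np.int64(108)), (np.int64(219), np.int64(148), np.int64(110)), (np.int64(220), np.int64(149), np.int64(109)), (np.int64(220), np.int64(148), np.int64(108)), (np.int64(223), np.int64(151), np.int64(109)), (np.int64(201), np.int64(145), np.int64(114)), (np.int64(147), np.int64(129), np.int64(152)), (np.int64(82), np.int64(111), np.int64(182)), (np.int64(84), np.int64(110), np.int64(177)), (np.int64(89), np.int64(115), np.int64(189)), (np.int64(91), np.int64(134), np.int64(233)), (np.int64(101), np.int64(177), np.int64(253))] ... [(np.int64(109), np.int64(196), np.int64(251)), (np.int64(109), np.int64(195), np.int64(252)), (np.int64(109), np.int64(196), np.int64(252)), (np.int64(109), np.int64(195), np.int64(252)), (np.int64(108), np.int64(194), np.int64(252)), (np.int64(106), np.int64(194), np.int64(252)), (np.int64(115), np.int64(190), np.int64(250)), (np.int64(168), np.int64(201), np.int64(232)), (np.int64(243), np.int64(250), np.int64(247)), (np.int64(243
[... 3113 characters left out ...]
4(91), np.int64(117), np.int64(187)), (np.int64(106), np.int64(167), np.int64(255)), (np.int64(111), np.int64(185), np.int64(253))] ... [(np.int64(114), np.int64(196), np.int64(252)), (np.int64(114), np.int64(197), np.int64(252)), (np.int64(112), np.int64(195), np.int64(252)), (np.int64(112), np.int64(195), np.int64(252)), (np.int64(111), np.int64(195), np.int64(252)), (np.int64(106), np.int64(187), np.int64(252)), (np.int64(157), np.int64(200), np.int64(250)), (np.int64(234), np.int64(241), np.int64(237)), (np.int64(241), np.int64(248), np.int64(247)), (np.int64(244), np.int64(250), np.int64(250)), (np.int64(247), np.int64(252), np.int64(252)), (np.int64(248), np.int64(252), np.int64(252))]
```

View pics/w1z.png

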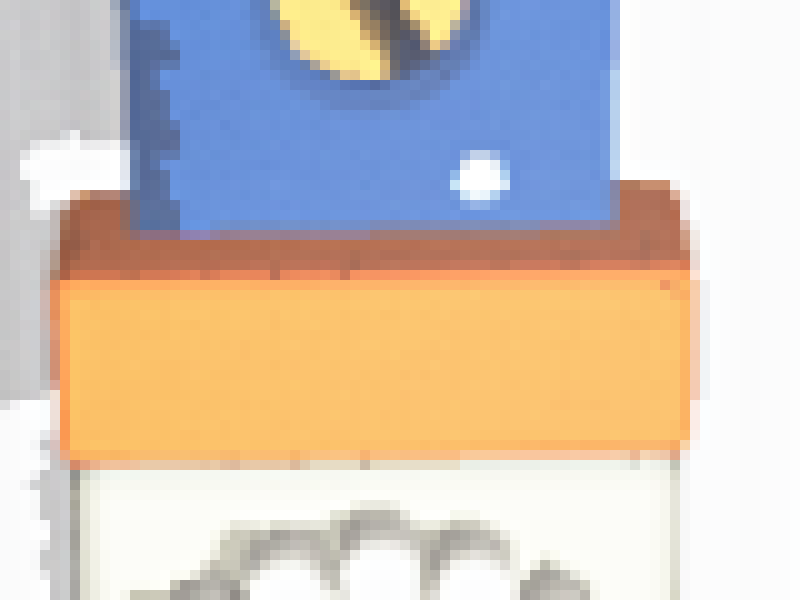

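```bash
python3 - <<'E'
from h import *
w=snapshot("wrist"); s=dict(w); s["world_to_cam"]=np.load("M1.npy")
u=np.array([np.cos(np.radians(-15.3)),np.sin(np.radians(-15.3))])
b=onz(s,318,277.6,50,True)[:2]@u
for v in (281.7,282.2): print("start jaw edge from boss edge",onz(s,318,v,35,True)[:2]@u-b)
print("cast side", onz(s,318,300.8,35,True)[:2]@u-b)
E
```

```text
start jaw edge from boss edge 10.998367108745754
start jaw edge from boss edge 11.500898836362182
cast side 30.67907295574429
```

Jaw travel by image is about 3.6 mm, against 3.5 mm from the slot turn, and torque showed the stop. Jaw closed. Returning to the block.

>>> send_rows --offset '[[0, 0, 0], [0, 0, 0], [0, 0, 0], [0, 0, 0], [0, 0, 0]]' --dr '[[-10.5, 0, 0], [-10.5, 0, 0], [-10.5, 0, 0], [-10.5, 0, 0], [0, 0, 0]]' --grip '[10, 10, 10, 10, 10]'

```text
time: 18.6
tool_pos: [501.3, 211.9, 186.8]
tcp_rot: [-153.1, 90.0, -164.2]
ft_force: [0.7, -0.3, -0.7]
finger_gap: 23.4
```

>>> send_rows --offset '[[0, -5.8, 1.52], [0, -5.8, 1.52], [0, -5.8, 1.52], [0, -5.8, 1.52], [0, -5.8, 1.52]]' --dr '[[0, 0, 0], [0, 0, 0], [0, 0, 0], [0, 0, 0], [0, 0, 0]]' --grip '[10, 10, 10, 10, 10]'

```text
time: 19.23
tool_pos: [520.4, -89.2, 187.2]
tcp_rot: [0.2, 90.0, -11.2]
ft_force: [0.5, 1.2, -1.2]
finger_gap: 23.6
```

>>> send_rows --offset '[[0, -5.8, 1.52], [0, -5.8, 1.52], [0, 0, 0], [0, 0, 0], [0, 0, 0]]' --dr '[[0, 0, 0], [0, 0, 0], [0, 0, 0], [0, 0, 0], [0, 0, 0]]' --grip '[10, 10, 10, 10, 10]'

```text
time: 19.85
tool_pos: [528.2, -205.6, 186.9]
tcp_rot: [124.5, 90.0, 113.5]
ft_force: [-0.0, 0.0, -1.5]
finger_gap: 23.1
```

```bash
python3 -c "
from h import *
w=snapshot('wrist');show()
im=w['pixels']
cv2.imwrite('pics/v1.png',cv2.resize(im[190:310,240:400],(800,600),interpolation=cv2.INTER_CUBIC)[:,:,::-1])
"
```

```text
t 19.9 tcp [ 528.3 -205.6  187. ] x [ 0.  0. -1.] y [0.191 0.982 0.   ] yawy 79.00 F [-0.2 -0.3 -0.7] T [-0.03  0.05 -0.01] gap 23.5 j [ -26.5    3.8   93.9    0.    82.4 -105.5]
```

View pics/v1.png

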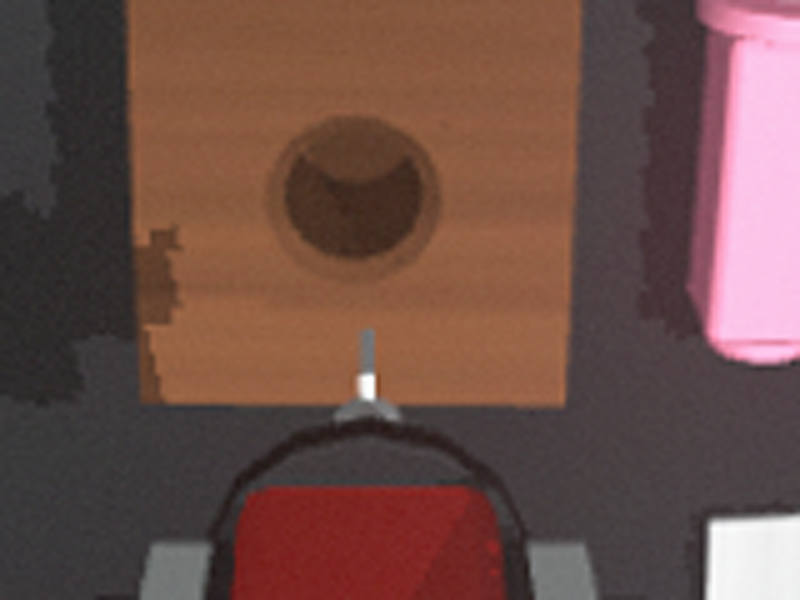

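The hole is at crop (354,198) with the blade at (368,335), so −1.9 mm in y lines it up. Inserting.

>>> send_rows --offset '[[2, -0.19, -0.02], [3, 0, 0], [1.5, 0, 0], [1.5, 0, 0], [0, 0, 0]]' --dr '[[0, 0, 0], [0, 0, 0], [0, 0, 0], [0, 0, 0], [0, 0, 0]]' --grip '[10, 10, 10, 10, 10]'

```text
time: 20.52
tool_pos: [526.8, -208.3, 105.6]
tcp_rot: [164.6, 89.9, 153.6]
ft_force: [0.2, 0.0, -1.2]
finger_gap: 22.7
```

>>> send_rows --offset '[[1, 0, 0], [1, 0, 0], [1, 0, 0], [0.5, 0, 0], [0, 0, 0]]' --dr '[[0, 0, 0], [0, 0, 0], [0, 0, 0], [0, 0, 0], [0, 0, 0]]' --grip '[10, 10, 10, 10, 10]'

```text
time: 21.15
tool_pos: [527.2, -208.6, 71.4]
tcp_rot: [165.6, 89.9, 154.6]
ft_force: [-0.4, 0.7, -0.9]
finger_gap: 23.2
```

>>> send_rows --offset '[[0.1, 0.1, 0.03], [0.1, 0, 0], [0.08, 0, 0], [0, 0, 0]]' --dr '[[0, 0, 0], [0, 0, 0], [0, 0, 0], [0, 0, 0]]' --grip '[10, 10, 10, 10]'

```text
time: 21.65
tool_pos: [528.1, -207.8, 69.2]
tcp_rot: [-9.5, 90.0, -20.5]
ft_force: [-0.2, -0.5, -0.3]
finger_gap: 23.4
```

Home to within about 0.5 mm. Releasing slowly and then rising.

>>> send_rows --offset '[[0.05, 0, 0], [0, 0, 0], [0, 0, 0], [0, 0, 0], [0, 0, 0]]' --dr '[[0, 0, 0], [0, 0, 0], [0, 0, 0], [0, 0, 0], [0, 0, 0]]' --grip '[35, 45, 70, 100, 100]'

```text
time: 22.28
tool_pos: [528.1, -207.8, 68.7]
tcp_rot: [-28.6, 90.0, -39.6]
ft_force: [0.3, 0.0, 0.5]
finger_gap: 85.2
```

>>> send_rows --offset '[[0, 0, 0], [0, 0, 0], [0, 0, 0], [0, 0, 0]]' --dr '[[0, 0, 0], [0, 0, 0], [0, 0, 0], [0, 0, 0]]' --grip '[100, 100, 100, 100]'

```text
time: 22.78
tool_pos: [528.1, -207.8, 68.7]
tcp_rot: [156.7, 90.0, 145.6]
ft_force: [-0.3, 0.2, -1.2]
finger_gap: 85.5
```

>>> send_rows --offset '[[-2, 0, 0], [-4, 0, 0], [-4, 0, 0], [-3, 0, -2], [0, 0, 0]]' --dr '[[0, 0, 0], [0, 0, 0], [0, 0, 0], [0, 0, 0], [0, 0, 0]]' --grip '[100, 100, 100, 100, 100]'

```text
time: 23.4
tool_pos: [509.9, -204.9, 203.8]
tcp_rot: [-16.9, 89.6, -27.9]
ft_force: [1.3, -0.3, -0.2]
finger_gap: 85.4
```

>>> send_rows --offset '[[0, 0, 0], [0, 0, 0]]' --dr '[[0, 0, 0], [0, 0, 0]]' --grip '[100, 100]'

```text
time: 23.65
tool_pos: [508.0, -203.7, 197.5]
tcp_rot: [163.5, 89.9, 152.5]
ft_force: [-0.1, -0.3, 0.5]
finger_gap: 85.2
```

```bash
python3 -c "
from h import *
w=snapshot('wrist');show();save(w,'f1.png')
a=snapshot('scene')['pixels'];b=snapshot('side')['pixels']
f=lambda im,x,y,k:cv2.resize(im[y:y+k,x:x+k],(300,300),interpolation=cv2.INTER_CUBIC)
cv2.imwrite('pics/f2.png',np.vstack([np.hstack([f(a,190,185,90),f(a,370,180,90)]),np.hstack([f(b,265,245,90),f(b,245,140,90)])])[:,:,::-1])
"
```

```text
t 23.7 tcp [ 508.  -203.7  197.4] x [-0.002  0.001 -1.   ] y [0.191 0.982 0.001] yawy 78.97 F [ 0.3  0.8 -0.7] T [-0.02  0.05 -0.05] gap 85.5 j [ -27.2    0.5   96.1    0.    83.5 -106.2]
```

View pics/f1.png

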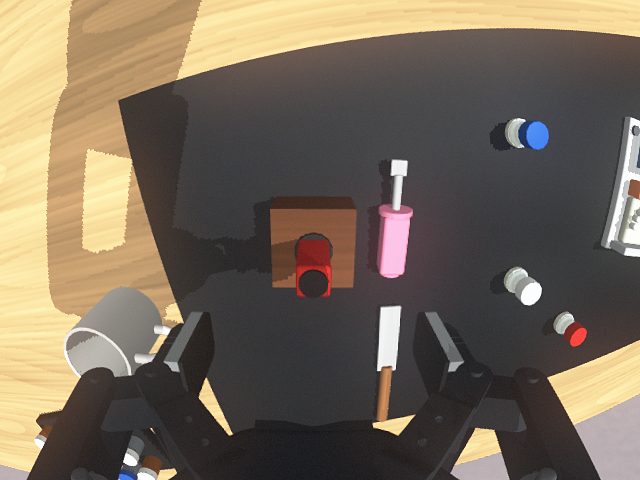

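View pics/f2.png

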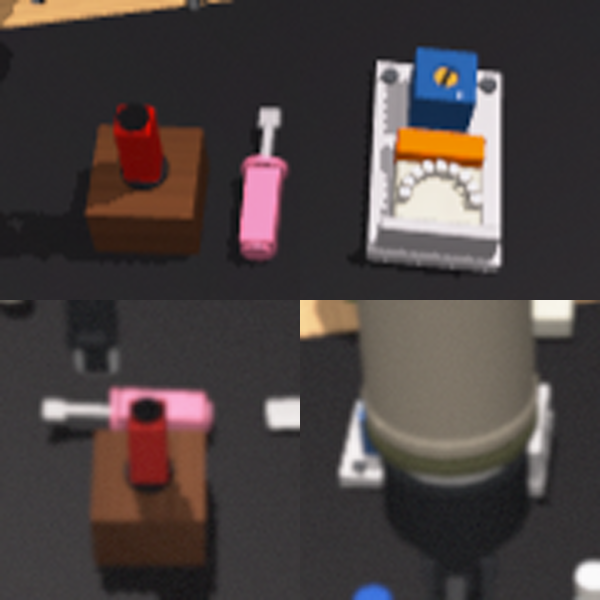

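The driver stands upright in its block with its flange on the wood, cap at (314,283). The jars, spatula and mug are where they were, and the gripper is clear. Handing in.

```bash
python3 -c "
from bench import workorder
print(workorder.hand_in())"
```

```text
the job is handed in; nothing more can be done
None
```

I locked the clamp with the screwdriver, put the screwdriver back in its block and handed the job in at about 24 s. No verdict was reported.

- **Blade in the slot:** I lined the blade up with the slot by the wrist camera, so it went straight in without needing to be rotated into place. It met almost no force and reached about 9.8 mm below the collar's mouth.
- **Screw at its stop:** I turned clockwise until the torque rose from about 0.05 to 0.14 N·m. The slot moved from 15.2° to −39.5°, about 0.96 rad, which is within the expected range.
- **Jaw closed:** I measured about 3.6 mm of jaw travel in the images, against 3.5 mm worked out from the slot turn. With the unknown start position (0.2 to 1.3 mm), the image figure puts it at or just above the 3.8 mm mark, so the torque rise is the main proof that it is fully closed. One other image edge suggested only about 2.8 mm; it was a rough reading and I did not pursue it.
- **Screwdriver back home:** The last pictures show it upright in the hole with its flange on the block. The gripper is open and clear.
- **Forces:** Sideways force on the tool peaked at about 7 N while turning, because the driver's axis sat slightly off the gripper's centre. I compensated for it as I turned. The gripper never came near the clamp.
- **Bystanders:** In my last pictures the jars, mug and spatula had not visibly moved; I did not look at the bowl and spare cast again at the end. The pink look-alike fell over by itself in the first 1.5 s, while the arm was far away.
- **Measurement spread:** The cameras and the arm's position readings disagreed by about 1 to 2 mm. I settled that by viewing the blade and the slot together in the same picture.

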